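Reject the stiff-hinged tin on the bakery bench

ROBOT

A 7-joint arm with a two-finger parallel gripper is mounted at the origin on the work surface. World frame = base frame: x ahead of the robot, y to its left, z up, the work surface at z = 0. Lengths are in m, angles in rad, forces in N, time in s.
With the tool pointing down it reaches from about 0.35 to 0.9 m from the base axis. Payload 8.1 kg.
Tool frame: the origin (TCP) lies midway between the tips of the shut fingers; the grasp point (between the pads) lies r.pinch_z behind it (r.pinch_z is the distance from the TCP to the grasp point, in m); z points along the fingers, x is the direction in which the jaws open and shut, and the axes are right-handed (so a half turn about z gives the same grasp; the last joint's range is limited). The gripper opens to 85 mm and grips with 20 to 120 N. Pads are 22 mm wide; open, the fingers measure 114 mm over their backs; the gripper's body (76 mm by 85 mm) begins 54 mm behind the grasp point. The pads swing forward as they close: fully open they stand 13 mm farther back than shut.
Start: joints at [1.1, 0.434, 0.025, 1.573, -0.012, 1.134, -0.075], TCP at [0.225, -0.583, 0.231] pointing down, gripper open.
Joint ranges: [-2.62, 2.62], [-0.44, 2.09], [-1.27, 1.32], [0.08, 2.57], [-1.32, 4.46], [0.12, 2], [-2.74, 2.74]. Speed limits (rad/s): [2.22, 2.22, 3.01, 3.01, 3.14, 3.14, 3.14].

INTERFACE

Orientations are given as a rotation vector (axis times angle).
In Python, from plant import r, imaging, finder gives the robot as it stands. The module is installed in compiled form; this text tells all that it offers.
- The arm moves only by the shell command python3 -m pendant 'ROWS'. ROWS is JSON, a list of rows, each a list of 7 numbers: the closure, from 0 (fully open) to 1 (shut), then the shift along the tool's x, y, z in cm, then the turn, a rotation vector about the tool's x, y, z in rad. In form: [[jaw, dx, dy, dz, ax, ay, az], ...]. A call has 1 to 5 rows; each row shifts and turns the pose as measured when the row begins, along the tool's axes as they then stand; what a row does not reach is not made up. A row lasts 1/12 s, in which the tool goes at most 41.7 mm and 7.16 degrees, less where a joint would pass 70% of its speed; a pose out of reach is approached as far as the arm can. A call is refused whole if a number of a shift passes 4.17 or a number of a turn 0.125, either way. A call with a gripper value outside its range is refused whole. The fingers move at their own pace and stop on an object; the grip force is fixed at half the most. Time passes only in rows, so rows that do not move let the fingers close. It gives the time, the measured TCP pose, the force and the opening at its end, in the units of the state.
- r.observe(): the state, without advancing time (a new reading comes with each control period).
- imaging.capture(name): name is "scene" or "top" or "wrist"; returns a dict with "img" (420x560x3 uint8, red, green, blue), "z_map" (420x560 float32, m along the optical axis (not along the pixel's ray), 0 where there is no reading), "fx", "fy", "cx", "cy" (pixels), "k1" (the pictures are not rectified: a ray, as slopes to the right and down, at radius r is drawn at 1 + k1 r^2 times it, then the intrinsics apply), "eye" and "attitude" of the camera in the world; the wrist camera has in their place "hand_eye" (4x4, takes a point from camera to tool coordinates, whose origin is the TCP and whose axes are the tool frame's). Camera axes: x right, y up, looking along -z (the intrinsics and any distortion apply to the point x, -y, -z); pixel columns grow to the right and rows downward; lengths in m; the calibration is good to about 2 mm. A picture is of the moment at which its call begins: read the wrist's pose just before it.
- r.close_job(): hands the job in, once; it reports no verdict.
Trained networks look in the newest picture that a camera, given by its name, has taken for a name from the list of things; names that differ only in an ending like _2 or _b are one class to them, and where a whole thing is asked for, a point or a joint stands for the part that bears it (a point fixed in the world has none). Each returns a list of dicts, best first, with "conf" (0 to 1); they miss things now and then, are a little off and sometimes report something else, mostly with a low value. They report only what shows in the picture. A call takes as long as a camera call. They do not tell look-alikes from the thing itself.
- finder.regions_of(camera, target): "mask" (420x560 bool, what is visible of it).
- finder.mark_of(camera, target): "centre" ([x, y, z] in m, in the coordinates of the camera as it stood for that picture, good to about 4 mm: a listed point, or the origin of a listed thing).
The state is a dict: "clock": time; "joint_positions": joint angles; "qvel": joint speeds; "joint_efforts": joint torques, N m; "eef_pos": TCP position; "eef_rot": TCP orientation; "wrist_force": force on the tool from outside, world axes, zero at the start; "torque": the same for the moment, N m; "gripper_width": finger opening in m.
Only numpy, scipy, OpenCV 4.12 (cv2) and the standard library are available. Lean on these libraries where they do the work, as an engineer would, in place of code of your own. Each camera call takes 0.05 s, during which the arm holds its last target.

TASK

One of the three hinged tins on the bench has a stiff hinge: lift each lid at least halfway to upright to find out which. Leave the two that swing freely where they stand, with their lids laid right back, ready to be filled; press the stiff one's lid fully shut again and set that tin down gently, upright, inside the reject tray. Leave everything else on the bench alone.

Things in the scene. Friction and masses are not known exactly. Their poses are not given: they have to be found in the camera images.
- tin_a: one of three identical-looking stainless tins, loose, 0.4 to 0.6 kg: an open box 90 long (its x) x 60 wide (its y) x 36 mm high (walls 3 mm) with a flat hinged lid of the same outline, 4 mm thick, on top (closed height 40 mm; a raised panel adds 2 mm). Origin: centre of the underside; z up; the hinge is at the +x end and the lid's grip sticks out at the -x end, towards the robot. Any of the three may be the stiff one
- tin_a_lid (a joint): lid angle, rad: 0 shut, 1.57 upright, stops at 2.2 leaning back. A good hinge: the lid (50 g) let go short of upright falls shut, past upright falls back to its stop. A stiff hinge (about 0.065 N m, 0.6 N at the grip) keeps the lid at any angle it is left at. The tin stays put while its lid is led closely along its arc, but slides if the grip is pulled off that arc
- tin_a_bar (a point): centre of the lid's grip: a round-ended cross-bar 28 mm long (along the tin's y), 10 mm thick, held 28 mm beyond the lid's front edge by a neck 12 mm wide and 4 mm thick. It moves with the lid, 118 mm from the hinge line; 38 mm above the table when shut. Gripped on its two ends it can pivot between the finger pads. Its x axis points from grip to hinge
- tin_a_hinge (a point): middle of the lid's hinge line, at the tin's far (+x) top edge, 36 mm above the tin's underside; the line runs along the tin's y
- tin_b: one of three identical-looking stainless tins, loose, 0.4 to 0.6 kg: an open box 90 long (its x) x 60 wide (its y) x 36 mm high (walls 3 mm) with a flat hinged lid of the same outline, 4 mm thick, on top (closed height 40 mm; a raised panel adds 2 mm). Origin: centre of the underside; z up; the hinge is at the +x end and the lid's grip sticks out at the -x end, towards the robot. Any of the three may be the stiff one
- tin_b_lid (a joint): lid angle, rad: 0 shut, 1.57 upright, stops at 2.2 leaning back. A good hinge: the lid (50 g) let go short of upright falls shut, past upright falls back to its stop. A stiff hinge (about 0.065 N m, 0.6 N at the grip) keeps the lid at any angle it is left at. The tin stays put while its lid is led closely along its arc, but slides if the grip is pulled off that arc
- tin_b_bar (a point): centre of the lid's grip: a round-ended cross-bar 28 mm long (along the tin's y), 10 mm thick, held 28 mm beyond the lid's front edge by a neck 12 mm wide and 4 mm thick. It moves with the lid, 118 mm from the hinge line; 38 mm above the table when shut. Gripped on its two ends it can pivot between the finger pads. Its x axis points from grip to hinge
- tin_b_hinge (a point): middle of the lid's hinge line, at the tin's far (+x) top edge, 36 mm above the tin's underside; the line runs along the tin's y
- tin_c: one of three identical-looking stainless tins, loose, 0.4 to 0.6 kg: an open box 90 long (its x) x 60 wide (its y) x 36 mm high (walls 3 mm) with a flat hinged lid of the same outline, 4 mm thick, on top (closed height 40 mm; a raised panel adds 2 mm). Origin: centre of the underside; z up; the hinge is at the +x end and the lid's grip sticks out at the -x end, towards the robot. Any of the three may be the stiff one
- tin_c_lid (a joint): lid angle, rad: 0 shut, 1.57 upright, stops at 2.2 leaning back. A good hinge: the lid (50 g) let go short of upright falls shut, past upright falls back to its stop. A stiff hinge (about 0.065 N m, 0.6 N at the grip) keeps the lid at any angle it is left at. The tin stays put while its lid is led closely along its arc, but slides if the grip is pulled off that arc
- tin_c_bar (a point): centre of the lid's grip: a round-ended cross-bar 28 mm long (along the tin's y), 10 mm thick, held 28 mm beyond the lid's front edge by a neck 12 mm wide and 4 mm thick. It moves with the lid, 118 mm from the hinge line; 38 mm above the table when shut. Gripped on its two ends it can pivot between the finger pads. Its x axis points from grip to hinge
- tin_c_hinge (a point): middle of the lid's hinge line, at the tin's far (+x) top edge, 36 mm above the tin's underside; the line runs along the tin's y
- tray: reject tray: fixed shallow open aluminium tray, 210 (x) x 180 (y) x 35 mm high, walls and floor 4 mm; origin: centre of its underside
- cutter: round pastry cutter, upright ring 44 mm across, 30 mm high; origin at underside centre. Bystander: leave alone
- spoon: wooden spoon, 200 mm long, lying along its x; origin at its underside. Bystander: leave alone
- brush: pastry brush, 190 mm long, lying along its x; origin at its underside. Bystander: leave alone
- jar: glass jar with steel cap, 52 mm across, 85 mm high; origin at underside centre. Bystander: leave alone
- bowl: steel bowl, 130 mm across, 60 mm high; origin at underside centre. Bystander: leave alone
- mug: white mug, 76 mm across, 85 mm high, handle at its +y; origin at underside centre. Bystander: leave alone
- can: can with plain paper label, 66 mm across, 90 mm high; origin at underside centre. Bystander: leave alone
Mind the look-alikes: they are no part of the job. What is shaped like the tin_a but orange is not meant.

How it is judged:
By the outcome, as a careful person would: the job done as asked, in the order asked, and still so for the second after the job is handed in, with the robot touching nothing.
It also fails if it takes over 72 s, if anything falls off the work surface, if the arm or the gripper's body presses on something with over 40 N, if the wrist force passes 120 N, or if a joint passes its speed limit or range.

## Working session

There is one attempt and no reset: what is moved stays moved. The work goes in short steps, Python scripts to look and compute and a shell command to move; the robot and the scene stay as the last step left them, time stands still between calls to the robot, and variables do not carry over. Pictures are saved under pics/ and viewed, and the job is handed in when it is done.

```bash
mkdir -p pics
cat > h.py <<'E'
import numpy as np, cv2
from scipy.spatial.transform import Rotation as R
from plant import r, imaging, finder
def cap(name,save=None):
    s=r.observe(); c=imaging.capture(name)
    if save: cv2.imwrite('pics/'+save, cv2.cvtColor(c['img'],cv2.COLOR_RGB2BGR))
    c['s']=s
    if 'eye' in c:
        a=np.array(c['attitude']); 
        Rm=a if a.shape==(3,3) else (R.from_rotvec(a).as_matrix() if a.size==3 else R.from_quat(a).as_matrix())
        T=np.eye(4);T[:3,:3]=Rm;T[:3,3]=c['eye']
    else:
        Tt=np.eye(4);Tt[:3,:3]=R.from_rotvec(s['eef_rot']).as_matrix();Tt[:3,3]=s['eef_pos']
        T=Tt@np.array(c['hand_eye'])
    c['T']=T; return c
def cloud(c):
    h,w=c['z_map'].shape
    u,v=np.meshgrid(np.arange(w),np.arange(h))
    xd=(u-c['cx'])/c['fx'];yd=(v-c['cy'])/c['fy']
    x,y=xd.copy(),yd.copy()
    for _ in range(8):
        f=1+c['k1']*(x*x+y*y); x=xd/f;y=yd/f
    z=c['z_map']
    P=np.stack([x*z,-y*z,-z],-1)
    W=P@c['T'][:3,:3].T+c['T'][:3,3]
    W[z<=0]=np.nan
    return W
def w(c,p): return c['T'][:3,:3]@np.array(p)+c['T'][:3,3]
E
python3 - <<'E'
from h import *
np.set_printoptions(precision=4,suppress=True)
s=r.observe(); print(s, r.pinch_z)
for n in ['top','scene']:
    c=cap(n,n+'0.png'); print(n,c.get('eye'),c.get('attitude'),c['fx'],c['k1'])
    for t in ['tin_a','tin_a_bar','tin_a_hinge','tray','cutter','spoon','brush','jar','bowl','mug','can']:
        print(t,[(round(d['conf'],2),w(c,d['centre']).round(3).tolist()) for d in finder.mark_of(n,t)])
E
```

```text
{'clock': 0.0, 'joint_positions': array([ 1.1004,  0.4352,  0.025 ,  1.5741, -0.0116,  1.134 , -0.0751]), 'qvel': array([ 0.0023, -0.0009,  0.0014, -0.0005,  0.0003, -0.0001, -0.0006]), 'joint_efforts': array([  0.0001, -67.0469,   1.0252, -31.6209,   0.0155,   0.0123,
         0.    ]), 'eef_pos': array([ 0.2245, -0.5828,  0.2305]), 'eef_rot': array([-2.5895,  1.7774,  0.0022]), 'wrist_force': array([-0.139 , -1.1276, -0.6274]), 'torque': array([ 0.0243, -0.0365, -0.0033]), 'gripper_width': 0.08538182856696229} 0.0187
top [ 0.2915 -0.004   1.0605] [ 0.1716 -0.1897 -1.6802] 459.2011943978762 -0.014619393072685042
tin_a [(0.93, [0.546, -0.071, 0.001]), (0.77, [0.514, 0.329, -0.001]), (0.74, [0.318, 0.313, -0.0]), (0.73, [0.246, -0.325, -0.003]), (0.58, [0.484, 0.117, -0.001])]
tin_a_bar [(0.97, [0.474, -0.068, 0.038]), (0.9, [0.263, 0.264, 0.039]), (0.75, [0.258, -0.398, 0.037])]
tin_a_hinge [(0.93, [0.249, -0.279, 0.034]), (0.79, [0.589, -0.072, 0.038]), (0.57, [0.355, 0.341, 0.036])]
tray [(0.94, [0.502, -0.372, -0.001])]
cutter []
spoon [(0.85, [0.447, 0.017, -0.003]), (0.44, [0.51
[... 490 characters left out ...]
0.57, [0.487, 0.116, 0.002])]
tin_a_bar [(0.97, [0.472, -0.061, 0.039]), (0.6, [0.254, -0.398, 0.037]), (0.59, [0.262, 0.261, 0.037]), (0.44, [0.486, 0.117, 0.004])]
tin_a_hinge [(0.93, [0.246, -0.279, 0.032]), (0.85, [0.594, -0.073, 0.036]), (0.55, [0.53, 0.123, 0.036]), (0.52, [0.357, 0.339, 0.034])]
tray [(0.96, [0.498, -0.37, -0.001]), (0.48, [0.742, 0.293, 0.001])]
cutter [(0.57, [0.619, 0.223, -0.002])]
spoon [(0.9, [0.452, 0.02, 0.002]), (0.5, [0.474, -0.064, 0.036])]
brush [(0.64, [0.406, -0.196, -0.001]), (0.24, [0.497, -0.369, -0.003])]
jar [(0.83, [0.665, -0.17, -0.003])]
bowl [(0.63, [0.745, -0.299, -0.001])]
mug [(0.72, [0.742, 0.296, 0.001])]
can [(0.78, [0.75, 0.013, -0.001])]
```

View pics/top0.png

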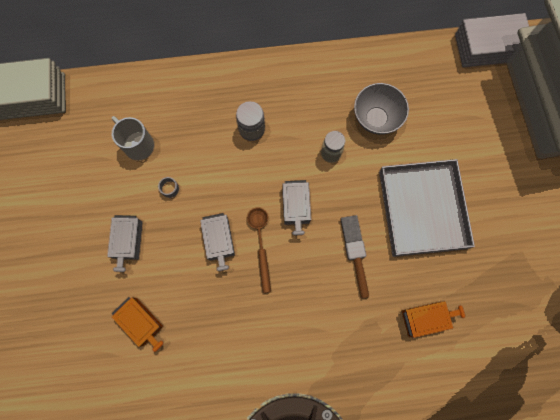

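View pics/scene0.png

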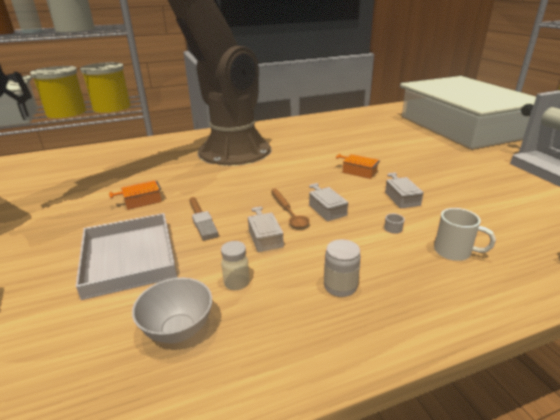

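The pictures show three steel tins: in the top view at (297,203), (217,238) and (124,240). The orange look-alikes are at (137,322) and (430,320), and the empty tray is at (427,208). Next I'll fit the exact poses.

Run:
```python
from h import *
np.set_printoptions(precision=4,suppress=True)
C={'T1':(.546,-.071),'T2':(.486,.116),'T3':(.511,.33)}
for n in ['top','scene']:
    c=cap(n); W=cloud(c)
    z=W[...,2]
    print(n,'table z',np.nanmedian(z[(abs(z)<.02)&(abs(W[...,0]-.5)<.3)]))
    for k,(x,y) in C.items():
        m=(abs(W[...,0]-x)<.1)&(abs(W[...,1]-y)<.07)&(z>.032)&(z<.05)
        P=W[m]
        # lid points: fit rect robustly via opening in raster
        g=np.zeros((240,240),np.uint8); ij=((P[:,:2]-[x,y])*1000+120).astype(int)
        ok=((ij>=0)&(ij<240)).all(1); g[ij[ok,1],ij[ok,0]]=255
        g=cv2.morphologyEx(g,cv2.MORPH_CLOSE,np.ones((7,7)))
        lid=cv2.morphologyEx(g,cv2.MORPH_OPEN,np.ones((25,25)))
        cs,_=cv2.findContours(lid,0,2); q=max(cs,key=cv2.contourArea)
        rc=cv2.minAreaRect(q); ctr=(np.array(rc[0])-120)/1000+[x,y]
        bar=g&~cv2.dilate(lid,np.ones((9,9))); 
        l2=np.argwhere(bar)[:,::-1]; b=(l2.mean(0)-120)/1000+[x,y]
        print(k,len(P),'ctr',ctr,'size',rc[1],'ang',rc[2],'bar',b,'z',np.median(P[:,2]))
    for t,(x,y,s) in {'tray':(.5,-.37,.15)}.items():
        m=(abs(W[...,0]-x)<s)&(abs(W[...,1]-y)<s)&(z>.02)&(z<.045)
        print(t,cv2.minAreaRect(W[m][:,:2].astype(np.float32)))
    for t,(x,y,s) in {'spoon':(.47,.02,.12),'brush':(.41,-.19,.11)}.items():
        m=(abs(W[...,0]-x)<s)&(abs(W[...,1]-y)<.06)&(z>.006)&(z<.03); P=W[m]
        for a in np.arange(x-s,x+s,.03):
            q=P[(P[:,0]>=a)&(P[:,0]<a+.03)]
            if len(q): print(t,a.round(3),q[:,1].min().round(3),q[:,1].max().round(3))
```

```text
top table z 4.7985917960957636e-05
T1 1175 ctr [ 0.5455 -0.072 ] size (94.99998474121094, 59.99999237060547) ang -0.0 bar [ 0.4778 -0.0669] z 0.04071080113467973
T2 1234 ctr [0.4859 0.1174] size (96.9614486694336, 59.682716369628906) ang 4.513988018035889 bar [0.4184 0.1114] z 0.04063408415011849
T3 1266 ctr [0.5096 0.3266] size (61.603111267089844, 99.95716857910156) ang 82.09283447265625 bar [0.4412 0.3369] z 0.04070721515721509
tray ((0.500775158405304, -0.3700588345527649), (0.183171346783638, 0.21199831366539001), 89.17186737060547)
spoon 0.35 0.01 0.03
spoon 0.38 0.011 0.03
spoon 0.41 0.011 0.03
spoon 0.44 0.005 0.028
spoon 0.47 -0.039 0.058
spoon 0.5 -0.039 0.048
spoon 0.53 -0.0 0.045
spoon 0.56 0.033 0.079
brush 0.3 -0.207 -0.147
brush 0.33 -0.208 -0.187
brush 0.36 -0.206 -0.186
brush 0.39 -0.214 -0.173
brush 0.42 -0.215 -0.171
brush 0.45 -0.232 -0.171
brush 0.48 -0.209 -0.17
scene table z 0.00012411520144006705
T1 759 ctr [ 0.5525 -0.0715] size (61.0, 85.0) ang 90.0 bar [ 0.491  -0.0693] z 0.04071890492258762
T2 582 ctr [0.4955 0.117 ] size (60.0, 83.0) ang 90.0 bar [0.4397 0.1171] z 0.04064483989113907
T3 520 ctr [0.5195 0.3235] size (55.0, 81.0) ang 90.0 bar [0.4707 0.3373] z 0.04060345726008066
tray ((0.5018190145492554, -0.3689865469932556), (0.18005619943141937, 0.21404436230659485), 89.02180480957031)
spoon 0.35 0.01 0.03
spoon 0.38 0.011 0.028
spoon 0.41 0.012 0.029
spoon 0.44 0.013 0.03
spoon 0.47 0.017 0.028
spoon 0.5 -0.002 0.047
spoon 0.53 0.0 0.045
brush 0.3 -0.206 -0.188
brush 0.33 -0.206 -0.187
brush 0.36 -0.205 -0.186
brush 0.39 -0.214 -0.173
brush 0.42 -0.213 -0.171
brush 0.45 -0.21 -0.172
brush 0.48 -0.209 -0.17
```

```bash
cat > nav.py <<'E'
# nav.py x y z yawdeg step_mm n : tool-down goal (tool x at yaw); prints suggested rows (shift cm, turn rad)
import sys
from h import *
def nav(goal,yaw,step=40,n=5,s=None):
    s=s or r.observe(); p=np.array(s['eef_pos']); A=R.from_rotvec(s['eef_rot'])
    a=np.radians(yaw); x=np.array([np.cos(a),np.sin(a),0]); z=np.array([0,0,-1.]); G=R.from_matrix(np.stack([x,np.cross(z,x),z],1))
    d=np.array(goal)-p; dr=(A.inv()*G).as_rotvec()
    N=max(int(np.ceil(np.linalg.norm(d)*1000/step)),int(np.ceil(np.linalg.norm(dr)/.115)),1)
    print('t %.2f'%s['clock'],'pos',p.round(4),'err mm',(d*1000).round(1),'rot err',dr.round(3),'N',N,'width',round(s['gripper_width'],4),'F',np.round(s['wrist_force'],1),'T',np.round(s['torque'],2))
    for i in range(min(n,N)):
        B=A*R.from_rotvec(dr*i/N); dd=B.inv().apply(d/N)*100
        print(' ',dd.round(2).tolist(),(dr/N).round(3).tolist())
if __name__=='__main__':
    v=[float(q) for q in sys.argv[1:]]
    nav(v[:3],v[3],v[4] if len(v)>4 else 40,int(v[5]) if len(v)>5 else 5)
E
python3 nav.py .473 -.066 .20 -94 40 5
```

```text
t 1.30 pos [ 0.2247 -0.5832  0.2313] err mm [248.3 517.2 -31.3] rot err [ 0.    -0.     0.438] N 15 width 0.0854 F [-0.5 -0.4  0.7] T [0.02 0.01 0.05]
  [-2.62, -2.78, 0.21] [0.0, -0.0, 0.029]
  [-2.7, -2.71, 0.21] [0.0, -0.0, 0.029]
  [-2.78, -2.63, 0.21] [0.0, -0.0, 0.029]
  [-2.86, -2.54, 0.21] [0.0, -0.0, 0.029]
  [-2.93, -2.46, 0.21] [0.0, -0.0, 0.029]
```

```bash
python3 -m pendant '[[0.4,-2.6,-2.8,0,0,0,0.03],[0.4,-2.7,-2.7,0.2,0,0,0.03],[0.4,-2.8,-2.6,0.2,0,0,0.03],[0.4,-2.9,-2.5,0.2,0,0,0.03],[0.4,-2.9,-2.5,0.2,0,0,0.03]]'; python3 nav.py .473 -.066 .20 -94 40 5
```

```text
clock: 1.72
eef_pos: [0.3041, -0.4144, 0.2218]
eef_rot: [2.424, -1.989, 0.003]
wrist_force: [1.1, -0.2, -0.1]
gripper_width: 0.0516
t 1.72 pos [ 0.3041 -0.4144  0.2218] err mm [168.9 348.4 -21.8] rot err [ 0.003 -0.006  0.266] N 10 width 0.0516 F [ 1.1 -0.2 -0.1] T [-0.05 -0.01 -0.  ]
  [-3.09, -2.34, 0.19] [0.0, -0.001, 0.027]
  [-3.15, -2.25, 0.2] [0.0, -0.001, 0.027]
  [-3.21, -2.17, 0.2] [0.0, -0.001, 0.027]
  [-3.26, -2.08, 0.2] [0.0, -0.001, 0.027]
  [-3.32, -2.0, 0.2] [0.0, -0.001, 0.027]
```

```bash
python3 -m pendant '[[0.4,-3.1,-2.3,0.2,0,0,0.027],[0.4,-3.1,-2.2,0.2,0,0,0.027],[0.4,-3.2,-2.2,0.2,0,0,0.027],[0.4,-3.2,-2.1,0.2,0,0,0.027],[0.4,-3.3,-2,0.2,0,0,0.027]]' >/dev/null;  python3 nav.py .473 -.066 .20 -94 40 5
```

```text
t 2.13 pos [ 0.3915 -0.2336  0.2113] err mm [ 81.5 167.6 -11.3] rot err [-0.001 -0.008  0.123] N 5 width 0.0514 F [ 0.7 -0.5 -0. ] T [-0.03 -0.09  0.03]
  [-3.26, -1.8, 0.2] [-0.0, -0.002, 0.025]
  [-3.31, -1.72, 0.2] [-0.0, -0.002, 0.025]
  [-3.35, -1.64, 0.21] [-0.0, -0.002, 0.025]
  [-3.39, -1.56, 0.22] [-0.0, -0.002, 0.025]
  [-3.42, -1.48, 0.22] [-0.0, -0.002, 0.025]
```

```bash
python3 -m pendant '[[0.4,-3.3,-2,0.2,0,0,0.027],[0.4,-3.3,-2,0.2,0,0,0.027],[0.4,-3.3,-1.9,0.2,0,0,0.027],[0.4,-3.3,-1.8,0.2,0,0,0.027],[0.4,-3.3,-1.6,0.2,0,0,0.027]]' >/dev/null;  python3 nav.py .473 -.066 .20 -94 40 5
python3 - <<'E'
from h import *
c=cap('wrist','w1.png')
for t in ['tin_a_bar','tin_a_hinge','tin_a']:
    print(t,[(round(d['conf'],2),w(c,d['centre']).round(4).tolist()) for d in finder.mark_of('wrist',t)])
W=cloud(c);np.save('w1.npy',W)
z=W[...,2]; m=(z>.037)&(z<.045)&(abs(W[...,1]+.07)<.06)&(W[...,0]>.42); print(m.sum(), np.nanmin(W[m],0),np.nanmax(W[m],0))
E
```

```text
t 2.55 pos [ 0.4882 -0.0597  0.2014] err mm [-15.2  -6.3  -1.4] rot err [-0.005 -0.009 -0.02 ] N 1 width 0.051 F [ 1.2 -1.3  0.3] T [-0.   -0.04  0.  ]
  [0.77, 1.46, 0.14] [-0.005, -0.009, -0.02]
tin_a_bar [(0.77, [0.4701, -0.0722, 0.0368]), (0.57, [0.2651, 0.2644, 0.0382])]
tin_a_hinge [(0.63, [0.5885, -0.0752, 0.0356])]
tin_a [(0.92, [0.5424, -0.0712, -0.0]), (0.81, [0.2501, -0.3259, 0.0014]), (0.64, [0.3206, 0.3092, 0.0017]), (0.6, [0.4867, 0.1196, -0.0025])]
8328 [ 0.46661424 -0.10477978  0.03703182] [ 0.5969189  -0.03898547  0.04499776]
```

```bash
cat > fit.py <<'E'
from h import *
def fit(W,x,y,zlo=.0355,zhi=.048):
    z=W[...,2]; m=(abs(W[...,0]-x)<.1)&(abs(W[...,1]-y)<.07)&(z>zlo)&(z<zhi)
    P=W[m]; S=4 # px per mm /2
    ij=((P[:,:2]-[x,y])*2000+240).astype(int); ok=((ij>=0)&(ij<480)).all(1)
    g=np.zeros((480,480),np.uint8); g[ij[ok,1],ij[ok,0]]=255
    g=cv2.morphologyEx(g,cv2.MORPH_CLOSE,np.ones((9,9)))
    k=cv2.getStructuringElement(cv2.MORPH_ELLIPSE,(67,67)); lid=cv2.morphologyEx(g,cv2.MORPH_OPEN,k)
    q=max(cv2.findContours(lid,0,2)[0],key=cv2.contourArea); rc=cv2.minAreaRect(q)
    ctr=(np.array(rc[0])-240)/2000+[x,y]; bar=g&~cv2.dilate(lid,np.ones((13,13))); l2=np.argwhere(bar)[:,::-1]
    b=(l2[l2[:,0]<np.percentile(l2[:,0],5)+22].mean(0)-240)/2000+[x,y]
    a=rc[2]; a=(a+45)%90-45
    print('ctr',ctr.round(4),'size',np.round(np.array(rc[1])/2,1),'yaw rect',round(a,1),'bar',b.round(4),'yaw bar',round(np.degrees(np.arctan2(*(ctr-b)[::-1])),1),'dist',round(np.linalg.norm(ctr-b),4),'z',np.median(P[:,2]).round(4))
E
python3 - <<'E'
from fit import *
fit(np.load('w1.npy'),.546,-.071)
E
```

```text
ctr [ 0.5472 -0.0726] size [61.4 96.7] yaw rect -3.9 bar [ 0.4728 -0.0676] yaw bar -3.9 dist 0.0745 z 0.0425
```

View pics/w1.png

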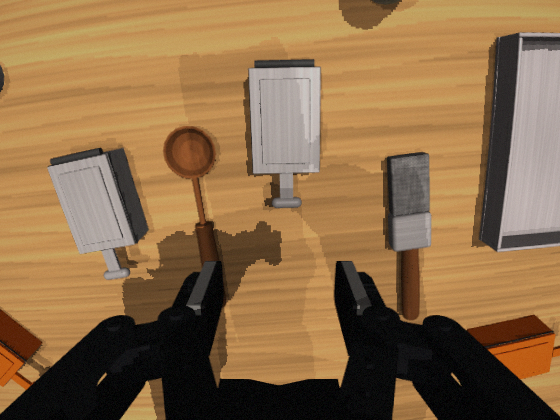

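The bar of tin 1 shows at pixel (286,202), and the fit agrees with the known sizes at a yaw of -3.9°. I'm descending onto it.

```bash
python3 -m pendant '[[0.4,0.7,1.5,2,0,-0.009,-0.02],[0.4,0,0,3.8,0,0,0],[0.4,0,0,3.8,0,0,0],[0.4,0,0,3.8,0,0,0]]' ;  python3 nav.py .472 -.0675 .0155 -93.9 40 5
```

```text
clock: 3.08
eef_pos: [0.4781, -0.0733, 0.0718]
eef_rot: [-2.132, 2.289, -0.03]
wrist_force: [0.6, -0.7, -0.8]
gripper_width: 0.0515
t 3.08 pos [ 0.4781 -0.0733  0.0718] err mm [ -6.1   5.8 -56.3] rot err [-0.023 -0.003 -0.003] N 2 width 0.0515 F [ 0.6 -0.7 -0.8] T [-0.07 -0.05  0.02]
  [-0.28, 0.39, 2.81] [-0.011, -0.002, -0.001]
  [-0.27, 0.35, 2.81] [-0.011, -0.002, -0.001]
```

```bash
python3 -m pendant '[[0.4,-0.5,0.6,2,-0.02,0,0],[0.4,0,0,2,0,0,0],[0.4,0,0,1.2,0,0,0]]' ;  python3 nav.py .472 -.0675 .0155 -93.9 40 5
```

```text
clock: 3.33
eef_pos: [0.4675, -0.0744, 0.0137]
eef_rot: [2.128, -2.302, 0.002]
wrist_force: [0.9, -0.0, -0.3]
gripper_width: 0.0513
t 3.33 pos [ 0.4675 -0.0744  0.0137] err mm [4.5 6.9 1.8] rot err [ 0.004 -0.006 -0.01 ] N 1 width 0.0513 F [ 0.9 -0.  -0.3] T [0.01 0.01 0.02]
  [-0.72, -0.4, -0.19] [0.004, -0.006, -0.01]
```

```bash
python3 -m pendant '[[0.4,-0.7,-0.4,-0.1,0,0,0],[0.4,0,0,0,0,0,0]]' >/dev/null;  python3 nav.py .472 -.0675 .0155 -93.9 40 5
python3 - <<'E'
from h import *
cap('wrist','w2.png')
E
```

```text
t 3.50 pos [ 0.4693 -0.0706  0.0125] err mm [2.7 3.1 3. ] rot err [ 0.01  -0.008 -0.015] N 1 width 0.0512 F [0.4 0.2 0.8] T [ 0.   -0.05  0.02]
  [-0.33, -0.24, -0.31] [0.01, -0.008, -0.015]
```

View pics/w2.png

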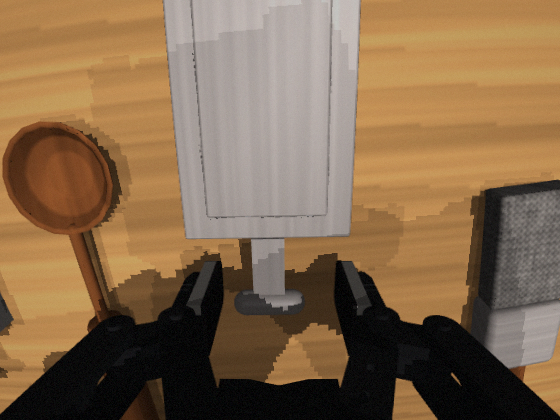

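The bar at (269,301) is between the fingers, about 3 mm off centre, which matches the navigation error. I'll nudge the tool over and close.

```bash
python3 -m pendant '[[0.4,-0.5,-0.3,-0.4,0,0,-0.01],[0.4,-0.1,-0.1,-0.1,0,0,0]]' >/dev/null;  python3 nav.py .472 -.0675 .0155 -93.9 40 5
```

```text
t 3.72 pos [ 0.474  -0.0668  0.0195] err mm [-2.  -0.7 -4. ] rot err [ 0.008 -0.009 -0.006] N 1 width 0.0515 F [1.1 0.1 0.1] T [0.05 0.01 0.01]
  [0.08, 0.19, 0.4] [0.008, -0.009, -0.006]
```

```bash
python3 -m pendant '[[0.5,0,0.1,0.3,0,0,0],[0.8,0,0,0,0,0,0],[0.8,0,0,0,0,0,0],[0.8,0,0,0,0,0,0],[0.8,0,0,0,0,0,0]]' ;  python3 nav.py .472 -.0675 .0155 -93.9 40 5
```

```text
clock: 4.13
eef_pos: [0.4754, -0.0667, 0.0197]
eef_rot: [2.132, -2.296, 0.007]
wrist_force: [-0.2, 0.6, -0.5]
gripper_width: 0.0236
t 4.13 pos [ 0.4754 -0.0667  0.0197] err mm [-3.4 -0.8 -4.2] rot err [ 0.002 -0.009 -0.006] N 1 width 0.0236 F [-0.2  0.6 -0.5] T [ 0.04  0.01 -0.07]
  [0.11, 0.33, 0.42] [0.002, -0.009, -0.006]
```

Run:
```python
from h import *
cap('wrist','w3.png'); print(r.observe()['gripper_width'])
```

```text
0.02380815763124444
```

View pics/w3.png

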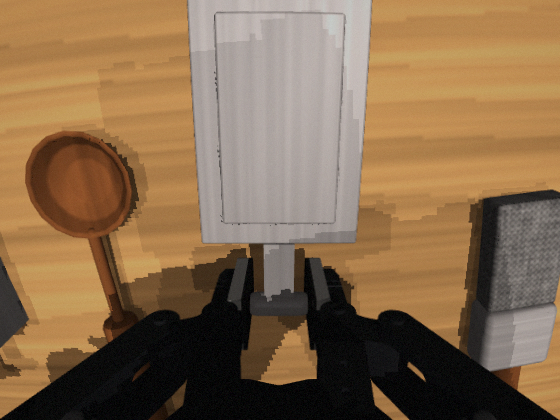

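```bash
cat > arc.py <<'E'
# arc.py p0x p0y p0z yaw_tin dtheta n [sign]: TCP at theta=0 ; prints current theta, radial err, next rows
import sys
from h import *
v=[float(q) for q in sys.argv[1:]]; p0=np.array(v[:3]); a=np.radians(v[3]); dt=v[4]; n=int(v[5])
d=np.array([np.cos(a),np.sin(a),0]); u=np.array([0,0,1.]); f0=.017; Rr=.118
s=r.observe(); p=np.array(s['eef_pos']); A=R.from_rotvec(s['eef_rot'])
h=p0+Rr*np.cos(f0)*d-Rr*np.sin(f0)*u
q=p-h; th=np.arctan2(q@u,-(q@d))-f0
lat=q@np.cross(u,d)
print('t %.2f'%s['clock'],'theta %.3f'%th,'radial mm %.1f'%((np.hypot(q@u,q@d)-Rr)*1000),'lat %.1f'%(lat*1000),'width %.4f'%s['gripper_width'],'F',np.round(s['wrist_force'],1),'T',np.round(s['torque'],2),'pos',p.round(4))
x=-np.cross(u,d); G=R.from_matrix(np.stack([x,np.cross(-u,x),-u],1)); print('roterr',(A.inv()*G).as_rotvec().round(3))
cur=p
for i in range(1,n+1):
    t=th+dt*i+f0; g=h+Rr*(-np.cos(t)*d+np.sin(t)*u)
    print('  th %.2f'%(t-f0),(A.inv().apply(g-cur)*100).round(2).tolist()); cur=g
E
python3 arc.py .4754 -.0667 .0197 -3.9 .1 5
```

```text
t 4.18 theta -0.000 radial mm 0.1 lat 0.0 width 0.0238 F [0.  0.  0.3] T [ 0.05 -0.02 -0.07] pos [ 0.4753 -0.0667  0.0197]
roterr [ 0.002 -0.009 -0.006]
  th 0.10 [0.01, -0.08, -1.18]
  th 0.20 [0.01, -0.19, -1.16]
  th 0.30 [0.01, -0.31, -1.14]
  th 0.40 [0.01, -0.42, -1.1]
  th 0.50 [0.01, -0.53, -1.05]
```

```bash
python3 -m pendant '[[0.8,0,-0.08,-1.2,0,0,0],[0.8,0,-0.2,-1.2,0,0,0],[0.8,0,-0.3,-1.1,0,0,0]]' >/dev/null; python3 arc.py .4754 -.0667 .0197 -3.9 .1 5
python3 - <<'E'
from h import *
cap('wrist','w4.png')
E
```

```text
t 4.43 theta 0.288 radial mm 1.1 lat 0.2 width 0.0239 F [ 1.3 -0.3 -2.3] T [-0.06 -0.13 -0.01] pos [ 0.4798 -0.0668  0.0535]
roterr [ 0.006 -0.009 -0.006]
  th 0.39 [0.02, -0.51, -1.08]
  th 0.49 [0.01, -0.51, -1.06]
  th 0.59 [0.01, -0.62, -1.01]
  th 0.69 [0.0, -0.71, -0.94]
  th 0.79 [0.0, -0.8, -0.86]
```

View pics/w4.png

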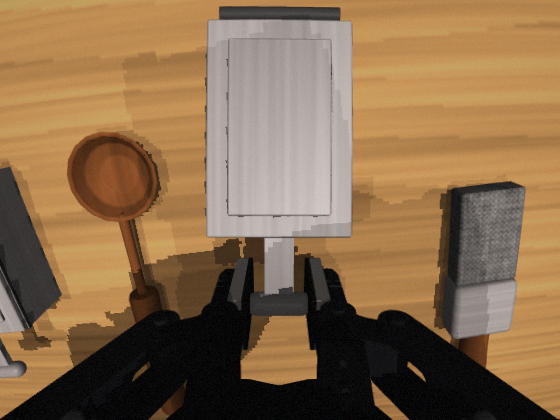

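The lid is following. The bar at (279,303) is held and the hinge edge has come into view at (280,14).

```bash
python3 -m pendant '[[0.8,0,-0.5,-1.1,0,0,0],[0.8,0,-0.5,-1.1,0,0,0],[0.8,0,-0.6,-1,0,0,0],[0.8,0,-0.7,-0.9,0,0,0]]' >/dev/null; python3 arc.py .4754 -.0667 .0197 -3.9 .1 5
```

```text
t 4.82 theta 0.685 radial mm 1.7 lat 0.1 width 0.0239 F [ 0.7 -1.1 -3.5] T [ 0.05 -0.02  0.04] pos [ 0.5019 -0.0684  0.095 ]
roterr [ 0.009 -0.009 -0.006]
  th 0.79 [0.01, -0.93, -0.76]
  th 0.89 [0.0, -0.88, -0.78]
  th 0.99 [0.0, -0.95, -0.69]
  th 1.09 [-0.0, -1.02, -0.59]
  th 1.19 [-0.0, -1.07, -0.49]
```

```bash
python3 -m pendant '[[0.8,0,-1,-0.7,0,0,0],[0.8,0,-0.9,-0.75,0,0,0],[0.8,0,-1,-0.65,0,0,0],[0.8,0,-1,-0.6,0,0,0]]' >/dev/null; python3 arc.py .4754 -.0667 .0197 -3.9 .1 5
```

```text
t 5.15 theta 1.062 radial mm -1.4 lat -0.5 width 0.0236 F [-0.6 -0.7 -2.7] T [-0.08  0.2   0.05] pos [ 0.5381 -0.0714  0.1205]
roterr [ 0.017 -0.01  -0.006]
  th 1.16 [-0.05, -0.99, -0.64]
  th 1.26 [-0.0, -1.1, -0.41]
  th 1.36 [-0.0, -1.14, -0.3]
  th 1.46 [-0.01, -1.16, -0.19]
  th 1.56 [-0.01, -1.18, -0.07]
```

```bash
python3 -m pendant '[[0.8,-0.05,-1,-0.7,-0,0,0],[0.8,0,-1.1,-0.4,0,0,0],[0.8,0,-1.15,-0.3,0,0,0],[0.8,0,-1.15,-0.2,0,0,0]]' >/dev/null; python3 arc.py .4754 -.0667 .0197 -3.9 .1 5
```

```text
t 5.48 theta 1.445 radial mm -1.2 lat -1.3 width 0.0232 F [-1.1  0.6 -2.1] T [0.32 0.34 0.07] pos [ 0.5804 -0.0751  0.1338]
roterr [ 0.024 -0.012 -0.006]
  th 1.54 [-0.13, -1.16, -0.22]
  th 1.64 [-0.01, -1.18, 0.02]
  th 1.74 [-0.01, -1.17, 0.14]
  th 1.84 [-0.01, -1.15, 0.25]
  th 1.94 [-0.01, -1.12, 0.37]
```

```bash
python3 -m pendant '[[0.8,-0.1,-1.15,-0.2,0.01,-0.005,0],[0.8,0,-1.2,0,0.01,0,0],[0.8,0,-1.15,0.15,0,0,0],[0.8,0,-1.15,0.25,0,0,0]]' >/dev/null; python3 arc.py .4754 -.0667 .0197 -3.9 .1 5;  python3 - <<'E'
from h import *
cap('scene','s2.png')
E
```

```text
t 5.82 theta 1.861 radial mm -0.1 lat -1.0 width 0.0237 F [-1.8  0.   0.1] T [0.14 0.52 0.02] pos [ 0.6286 -0.0781  0.1301]
roterr [ 0.004 -0.007 -0.007]
  th 1.96 [-0.11, -1.11, 0.4]
  th 2.06 [-0.01, -1.06, 0.52]
  th 2.16 [-0.01, -1.0, 0.62]
  th 2.26 [-0.01, -0.94, 0.72]
  th 2.36 [-0.01, -0.86, 0.81]
```

View pics/s2.png

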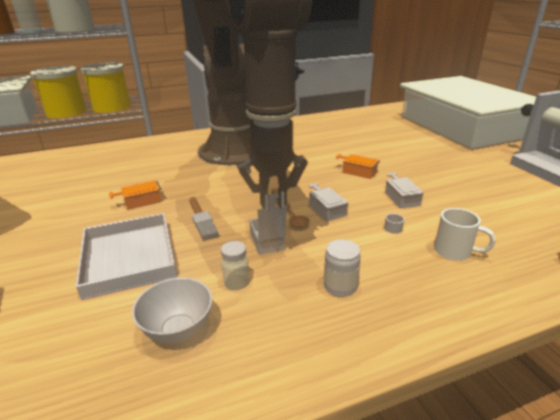

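The lid at pixel (270,220) is just past upright. I'll release it and see whether it falls.

```bash
python3 -m pendant '[[0.3,0,0,0,0,0,0],[0.3,0,0,0,0,0,0],[0.3,0,0,-1,0,0,0],[0.3,0,0,-3.5,0,0,0],[0.3,0,0,-3.5,0,0,0]]'
python3 - <<'E'
from h import *
cap('scene','s3.png')
c=cap('wrist','w5.png')
for t in ['tin_a_bar','tin_a_hinge']:
    print(t,[(round(d['conf'],2),w(c,d['centre']).round(4).tolist()) for d in finder.mark_of('wrist',t)])
E
```

```text
clock: 6.28
eef_pos: [0.6257, -0.0773, 0.2036]
eef_rot: [2.127, -2.29, -0.011]
wrist_force: [0.9, -0.2, -0.1]
gripper_width: 0.0598
tin_a_bar [(0.76, [0.6691, -0.0827, 0.1344])]
tin_a_hinge [(0.83, [0.5954, -0.0762, 0.0336])]
```

```bash
python3 -c "
import cv2,numpy as np
a=cv2.imread('pics/s3.png')[140:300,180:340];b=cv2.imread('pics/w5.png')
cv2.imwrite('pics/j1.png',np.hstack([cv2.resize(a,(420,420)),cv2.resize(b,(380,285),interpolation=3) if 0 else cv2.copyMakeBorder(cv2.resize(b,(380,285)),0,135,0,0,0)]))"
```

```text
(no output)
```

View pics/j1.png

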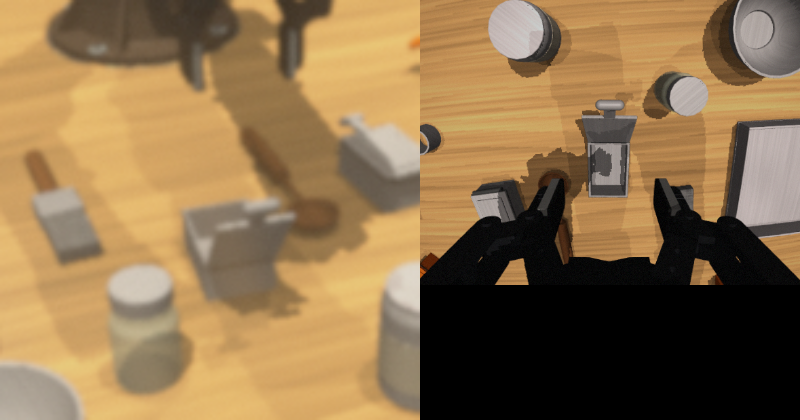

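Tin 1's bar went to (0.669,-0.083,0.134), which is about 2.2 rad. It fell back to its stop, so this hinge is good. On to tin 2.

```bash
python3 nav.py .43 .11 .20 -85.5 40 5
```

```text
t 6.48 pos [ 0.6275 -0.0774  0.2049] err mm [-197.5  187.4   -4.9] rot err [ 0.011 -0.006 -0.153] N 7 width 0.0598 F [-0.4  0.8 -1.2] T [0.02 0.02 0.01]
  [-2.46, 3.01, 0.08] [0.002, -0.001, -0.022]
  [-2.53, 2.96, 0.08] [0.002, -0.001, -0.022]
  [-2.59, 2.9, 0.08] [0.002, -0.001, -0.022]
  [-2.65, 2.84, 0.08] [0.002, -0.001, -0.022]
  [-2.71, 2.79, 0.07] [0.002, -0.001, -0.022]
```

```bash
python3 -m pendant '[[0.4,-2.5,3,0,0,0,-0.022],[0.4,-2.5,3,0,0,0,-0.022],[0.4,-2.6,2.9,0,0,0,-0.022],[0.4,-2.6,2.8,0,0,0,-0.022],[0.4,-2.7,2.7,0,0,0,-0.022]]'>/dev/null;python3 nav.py .43 .11 .20 -85.5 40 5
```

```text
t 6.90 pos [0.4834 0.0518 0.2005] err mm [-53.4  58.2  -0.5] rot err [ 0.015 -0.01  -0.052] N 2 width 0.0512 F [ 0.3  0.9 -0.2] T [ 0.1  -0.02 -0.01]
  [-2.98, 2.59, 0.03] [0.007, -0.005, -0.026]
  [-3.05, 2.51, 0.03] [0.007, -0.005, -0.026]
```

```bash
python3 -m pendant '[[0.4,-2.7,2.7,0,0,0,-0.022],[0.4,-2.2,2.2,0,0,0,-0.02],[0.4,0,0,0,0,0,0]]'>/dev/null;python3 nav.py .413 .111 .0155 -85.5 40 5
python3 - <<'E'
from fit import *
c=cap('wrist','w6.png')
for t in ['tin_a_bar','tin_a_hinge','tin_a']:
    print(t,[(round(d['conf'],2),w(c,d['centre']).round(4).tolist()) for d in finder.mark_of('wrist',t)])
fit(cloud(c),.486,.116)
E
```

```text
t 7.15 pos [0.4217 0.1047 0.1988] err mm [  -8.7    6.3 -183.3] rot err [ 0.021 -0.01   0.001] N 5 width 0.0512 F [-0.3 -0.3  0.2] T [-0.03  0.05 -0.  ]
  [-0.17, 0.09, 3.67] [0.004, -0.002, 0.0]
  [-0.17, 0.1, 3.67] [0.004, -0.002, 0.0]
  [-0.16, 0.12, 3.67] [0.004, -0.002, 0.0]
  [-0.15, 0.13, 3.67] [0.004, -0.002, 0.0]
  [-0.15, 0.15, 3.67] [0.004, -0.002, 0.0]
tin_a_bar [(0.64, [0.2647, 0.2617, 0.0426])]
tin_a_hinge [(0.8, [0.3494, 0.3355, 0.0386])]
tin_a [(0.94, [0.3185, 0.3098, 0.0024]), (0.66, [0.4844, 0.1207, 0.0003]), (0.61, [0.5063, 0.3251, 0.0021]), (0.56, [0.5539, -0.0727, 0.002])]
ctr [0.488  0.1168] size [96.7 61.1] yaw rect 5.7 bar [0.4135 0.1103] yaw bar 5.0 dist 0.0747 z 0.0425
```

View pics/w6.png

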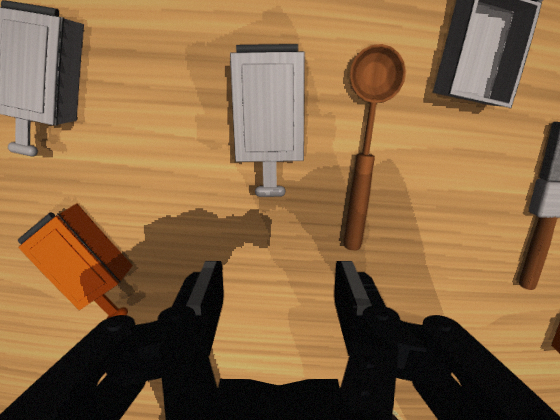

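Tin 2's bar is at pixel (270,191), with the spoon clear to its right. The fit agrees with the known sizes.

```bash
python3 -m pendant '[[0.4,-0.6,1,2,0.01,-0.005,0],[0.4,0,0,3.8,0,0,0],[0.4,0,0,3.8,0,0,0],[0.4,0,0,3.8,0,0,0]]' >/dev/null;  python3 nav.py .414 .1108 .0155 -85 40 5
```

```text
t 7.68 pos [0.4273 0.1029 0.0679] err mm [-13.3   7.9 -52.4] rot err [-0.011 -0.002 -0.028] N 2 width 0.051 F [ 0.7 -1.1 -0.1] T [-0.05 -0.02  0.  ]
  [-0.44, 0.67, 2.61] [-0.006, -0.001, -0.014]
  [-0.44, 0.65, 2.62] [-0.006, -0.001, -0.014]
```

```bash
python3 -m pendant '[[0.4,-0.9,1.3,1.6,-0.01,0,-0.02],[0.4,0,0,1.6,0,0,0],[0.4,0,0,1.2,0,0,0],[0.4,0,0,0,0,0,0]]' >/dev/null;  python3 nav.py .414 .1108 .0155 -85 40 5
```

```text
t 8.02 pos [0.4129 0.1049 0.0134] err mm [1.1 5.9 2.1] rot err [ 0.01  -0.006 -0.018] N 1 width 0.051 F [ 0.1  0.9 -0. ] T [-0.    0.03  0.01]
  [-0.58, -0.15, -0.21] [0.01, -0.006, -0.018]
```

```bash
python3 -m pendant '[[0.4,-0.7,-0.2,-0.2,0.01,-0.005,-0.02],[0.4,0,0,0,0,0,0]]' >/dev/null;  python3 nav.py .414 .1108 .0155 -85 40 5; python3 -c "
from h import *
cap('wrist','w7.png')"
```

```text
t 8.18 pos [0.4156 0.1108 0.0147] err mm [-1.6 -0.   0.8] rot err [ 0.001 -0.001  0.   ] N 1 width 0.0515 F [0.4 0.8 0.8] T [ 0.03 -0.01  0.01]
  [-0.01, 0.16, -0.07] [0.001, -0.001, 0.0]
```

View pics/w7.png

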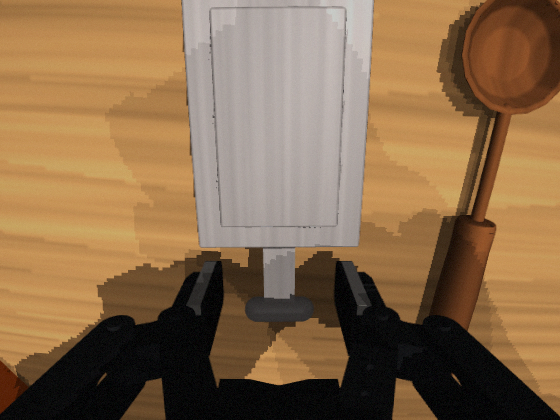

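The bar at (279,308) is centred between the pads, so I'll close.

```bash
python3 -m pendant '[[0.8,0,0,0,0,0,0],[0.8,0,0,0,0,0,0],[0.8,0,0,0,0,0,0],[0.8,0,0,0,0,0,0]]' ;  p=$(python3 -c "
from h import *
print(*r.observe()['eef_pos'].round(4))"); echo $p; python3 arc.py $p 5.1 .12 5
```

```text
clock: 8.57
eef_pos: [0.4174, 0.1101, 0.0174]
eef_rot: [-2.313, 2.124, -0.005]
wrist_force: [-1.8, 0.1, -0.4]
gripper_width: 0.0235
0.4174 0.1101 0.0174
t 8.57 theta -0.000 radial mm 0.0 lat 0.0 width 0.0235 F [-1.8  0.1 -0.4] T [0.05 0.3  0.  ] pos [0.4174 0.1101 0.0174]
roterr [-0.003 -0.001 -0.004]
  th 0.12 [0.0, -0.12, -1.41]
  th 0.24 [0.0, -0.28, -1.39]
  th 0.36 [-0.0, -0.44, -1.34]
  th 0.48 [-0.0, -0.6, -1.28]
  th 0.60 [-0.0, -0.75, -1.2]
```

```bash
python3 -m pendant '[[0.8,0,-0.1,-1.4,0,0,0],[0.8,0,-0.3,-1.4,0,0,0],[0.8,0,-0.45,-1.35,0,0,0],[0.8,0,-0.6,-1.3,0,0,0]]' >/dev/null; python3 arc.py .4174 .1101 .0174 5.1 .12 5
```

```text
t 8.90 theta 0.480 radial mm 1.9 lat -0.4 width 0.0240 F [ 0.6  1.1 -3.1] T [0.09 0.01 0.02] pos [0.43   0.1108 0.0726]
roterr [ 0.001 -0.002 -0.003]
  th 0.60 [-0.04, -0.91, -1.11]
  th 0.72 [-0.0, -0.89, -1.1]
  th 0.84 [-0.0, -1.01, -0.99]
  th 0.96 [-0.0, -1.12, -0.86]
  th 1.08 [-0.0, -1.22, -0.72]
```

```bash
python3 -m pendant '[[0.8,0,-0.95,-1.1,0,0,0],[0.8,0,-0.9,-1.1,0,0,0],[0.8,0,-1,-1,0,0,0],[0.8,0,-1.1,-0.85,0,0,0]]' >/dev/null; python3 arc.py .4174 .1101 .0174 5.1 .12 5
```

```text
t 9.23 theta 0.971 radial mm 3.0 lat -1.2 width 0.0231 F [-0.8 -0.3 -2.6] T [0.01 0.26 0.  ] pos [0.4687 0.1135 0.1165]
roterr [ 0.002 -0.003 -0.003]
  th 1.09 [-0.12, -1.39, -0.46]
  th 1.21 [-0.0, -1.3, -0.56]
  th 1.33 [-0.0, -1.36, -0.4]
  th 1.45 [-0.0, -1.4, -0.23]
  th 1.57 [-0.0, -1.41, -0.06]
```

```bash
python3 -m pendant '[[0.8,-0.1,-1.4,-0.4,0,0,0],[0.8,0,-1.3,-0.5,0,0,0],[0.8,0,-1.35,-0.35,0,0,0],[0.8,0,-1.4,-0.2,0,0,0]]' >/dev/null; python3 arc.py .4174 .1101 .0174 5.1 .12 5
```

```text
t 9.57 theta 1.450 radial mm 0.6 lat -1.0 width 0.0237 F [-2.4 -0.9 -2.8] T [-0.12  0.44 -0.07] pos [0.5228 0.1185 0.1333]
roterr [ 0.003 -0.004 -0.003]
  th 1.57 [-0.11, -1.42, -0.01]
  th 1.69 [-0.01, -1.41, 0.1]
  th 1.81 [-0.01, -1.39, 0.27]
  th 1.93 [-0.01, -1.35, 0.44]
  th 2.05 [-0.01, -1.28, 0.59]
```

```bash
python3 -m pendant '[[0.8,-0.1,-1.4,0,0,0,0],[0.8,0,-1.4,0.1,0,0,0],[0.8,0,-1.35,0.3,0,0,0],[0.3,0,0,0,0,0,0],[0.3,0,0,0,0,0,0]]' >/dev/null; python3 arc.py .4174 .1101 .0174 5.1 .12 1
python3 -m pendant '[[0.3,0,0,-0.5,0,0,0],[0.3,0,0,-3.5,0,0,0],[0.3,0,0,-3.5,0,0,0],[0.3,0,0,0,0,0,0]]'
python3 - <<'E'
from h import *
cap('scene','s4.png')
c=cap('wrist','w8.png')
for t in ['tin_a_bar','tin_a_hinge']:
    print(t,[(round(d['conf'],2),w(c,d['centre']).round(4).tolist()) for d in finder.mark_of('wrist',t)])
a=cv2.imread('pics/s4.png')[120:280,220:380];b=cv2.imread('pics/w8.png')
cv2.imwrite('pics/j2.png',np.hstack([cv2.resize(a,(420,420)),cv2.copyMakeBorder(cv2.resize(b,(380,285)),0,135,0,0,0)]))
E
```

```text
t 9.98 theta 1.832 radial mm 2.9 lat 0.2 width 0.0468 F [-1.1  0.6 -0.7] T [-0.03  0.04  0.  ] pos [0.568  0.1238 0.1316]
roterr [ 0.    -0.003 -0.005]
  th 1.95 [0.02, -1.26, 0.75]
clock: 10.32
eef_pos: [0.5637, 0.1228, 0.2081]
eef_rot: [2.308, -2.119, -0.003]
wrist_force: [1.5, 0.4, 0.9]
gripper_width: 0.0596
tin_a_bar [(0.83, [0.2638, 0.265, 0.0399]), (0.17, [0.5502, -0.0711, 0.0013])]
tin_a_hinge [(0.93, [0.5983, -0.0759, 0.0327]), (0.52, [0.4083, -0.1948, 0.0047])]
```

View pics/j2.png

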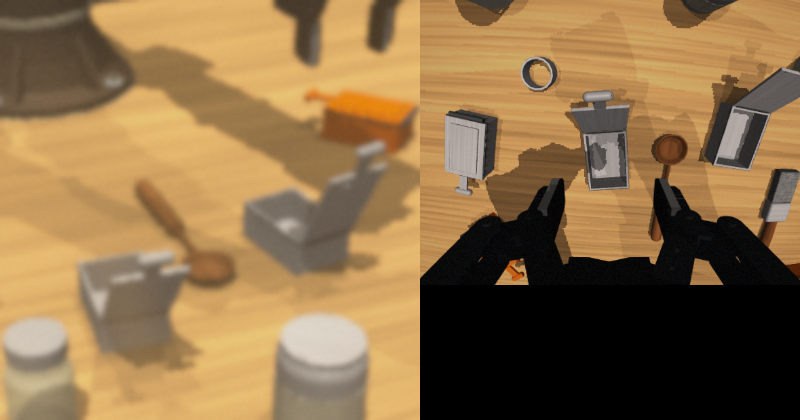

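```bash
cat > bars.py <<'E'
from h import *
import sys
c=cap('top','top_%s.png'%sys.argv[1]); W=cloud(c); z=W[...,2]
for k,(x,y) in {'T1':(.61,-.075),'T2':(.55,.12),'T3':(.57,.32)}.items():
    m=(abs(W[...,0]-x)<.12)&(abs(W[...,1]-y)<.06)&(z<.17)&(z>.03); P=W[m]; t=P[P[:,2]>P[:,2].max()-.012] 
    print(k,len(t),'top pts mean',t.mean(0).round(3),'max z',P[:,2].max().round(3))
E
python3 bars.py a
```

```text
T1 56 top pts mean [ 0.668 -0.081  0.132] max z 0.137Traceback (most recent call last):
  File "bars.py", line 5, in <module>
    m=(abs(W[...,0]-x)<.12)&(abs(W[...,1]-y)<.06)&(z<.17)&(z>.03); P=W[m]; t=P[P[:,2]>P[:,2].max()-.012]
                                                                                      ~~~~~~~~~~^^
    return umr_maximum(a, axis, None, out, keepdims, initial, where)
ValueError: zero-size array to reduction operation maximum which has no identity
```

```bash
python3 nav.py .445 .335 .20 -98 40 5
```

```text
t 10.57 pos [0.5609 0.1214 0.2011] err mm [-115.9  213.6   -1.1] rot err [ 0.016 -0.008  0.224] N 7 width 0.0599 F [-0.2  0.1  0.4] T [ 0.07 -0.01  0.04]
  [-3.18, 1.39, 0.02] [0.002, -0.001, 0.032]
  [-3.13, 1.49, 0.02] [0.002, -0.001, 0.032]
  [-3.08, 1.59, 0.02] [0.002, -0.001, 0.032]
  [-3.03, 1.69, 0.02] [0.002, -0.001, 0.032]
  [-2.98, 1.79, 0.02] [0.002, -0.001, 0.032]
```

```bash
python3 -m pendant '[[0.4,-3.2,1.4,0,0.003,-0.001,0.032],[0.4,-3.1,1.5,0,0.003,-0.001,0.032],[0.4,-3.1,1.6,0,0.003,-0.001,0.032],[0.4,-3,1.7,0,0.003,-0.001,0.032],[0.4,-3,1.8,0,0.003,-0.001,0.032]]'>/dev/null;python3 nav.py .445 .335 .20 -98 40 5
```

```text
t 10.98 pos [0.478  0.2668 0.1941] err mm [-33.   68.2   5.9] rot err [ 0.006 -0.012  0.04 ] N 2 width 0.0513 F [ 0.4  1.2 -0.5] T [ 0.04 -0.02  0.01]
  [-3.22, 1.98, -0.32] [0.003, -0.006, 0.02]
  [-3.19, 2.05, -0.31] [0.003, -0.006, 0.02]
```

```bash
python3 -m pendant '[[0.4,-2.9,1.8,0,0,0,0.03],[0.4,-2.2,1.4,0,0,0,0.03],[0.4,0,0,0,0,0,0]]'>/dev/null;python3 nav.py .44 .337 .0155 -98 40 5; python3 bars.py b
python3 - <<'E'
from fit import *
c=cap('wrist','w9.png')
for t in ['tin_a_bar','tin_a_hinge','tin_a']:
    print(t,[(round(d['conf'],2),w(c,d['centre']).round(4).tolist()) for d in finder.mark_of('wrist',t)])
fit(cloud(c),.511,.327)
E
```

```text
t 11.23 pos [0.4431 0.3294 0.1904] err mm [  -3.1    7.6 -174.9] rot err [ 0.012 -0.013 -0.015] N 5 width 0.0514 F [-1.   0.3 -0.1] T [ 0.03 -0.02 -0.03]
  [-0.19, 0.04, 3.5] [0.002, -0.003, -0.003]
  [-0.18, 0.05, 3.5] [0.002, -0.003, -0.003]
  [-0.17, 0.06, 3.5] [0.002, -0.003, -0.003]
  [-0.16, 0.07, 3.5] [0.002, -0.003, -0.003]
  [-0.15, 0.08, 3.5] [0.002, -0.003, -0.003]
T1 54 top pts mean [ 0.668 -0.081  0.133] max z 0.138
T2 67 top pts mean [0.618 0.138 0.133] max z 0.138
T3 1028 top pts mean [0.511 0.324 0.041] max z 0.048
tin_a_bar []
tin_a_hinge [(0.68, [0.3526, 0.338, 0.036])]
tin_a [(0.83, [0.5081, 0.326, 0.0021]), (0.77, [0.3207, 0.3079, -0.0004]), (0.66, [0.5045, 0.122, -0.0002])]
ctr [0.5113 0.3279] size [61.  97.4] yaw rect -8.1 bar [0.4373 0.339 ] yaw bar -8.6 dist 0.0748 z 0.0425
```

View pics/w9.png

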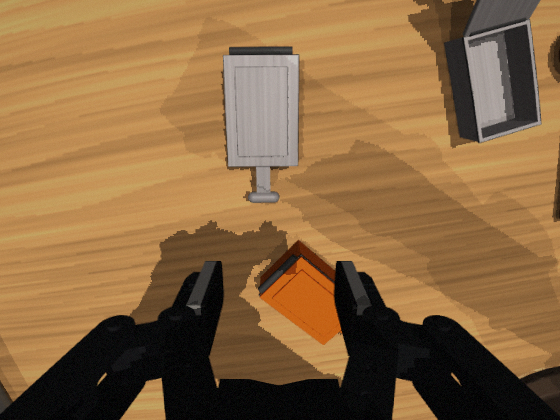

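Run:
```python
from fit import *
a=cv2.imread('pics/top0.png'); b=cv2.imread('pics/top_b.png')
cv2.imwrite('pics/j3.png',np.hstack([cv2.resize(x[170:290,190:320],(390,360)) for x in (a,b)]))
c=cap('top'); W=cloud(c); z=W[...,2]
# front wall/outer edges of box rims: pts z .025-.0375
for k,(x,y,yaw) in {'T1':(.546,-.072,-3.9),'T2':(.487,.117,5.1)}.items():
    m=(abs(W[...,0]-x)<.07)&(abs(W[...,1]-y)<.05)&(z>.031)&(z<.0385); P=W[m][:,:2]-[x,y]
    t=np.radians(yaw); u=P@[np.cos(t),np.sin(t)]; v=P@[-np.sin(t),np.cos(t)]
    print(k,m.sum(),np.percentile(u,[0,2,98,100]).round(4),np.percentile(v,[0,2,98,100]).round(4))
```

```text
T1 215 [-0.0374 -0.037   0.0566  0.0601] [-0.0291 -0.0286  0.0319  0.0322]
T2 223 [-0.0299 -0.0287  0.0665  0.0684] [-0.0311 -0.0299  0.0337  0.0348]
```

View pics/j3.png

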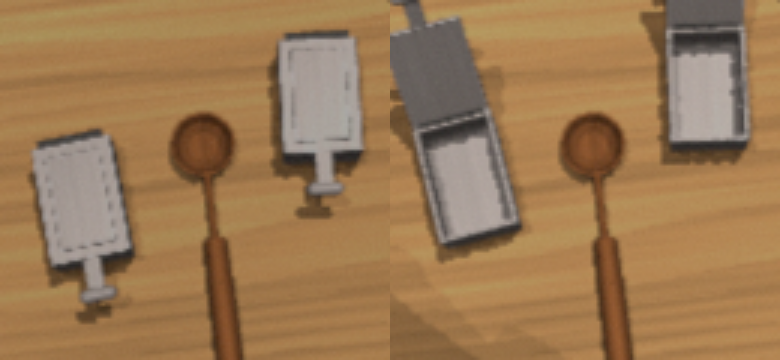

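Tin 2's bar is at its back stop, at about (0.618,0.138,0.133), so it swings freely too. Tins 1 and 2 slid about 8 and 16 mm along +x while I led their lids, because the bar pivots with some friction. I'll ease them back later.

Tin 3's bar is at pixel (263,198). I'm descending on it.

```bash
python3 -m pendant '[[0.4,-0.9,0.8,2,0.01,-0.01,-0.008],[0.4,0,0.1,3.6,0,0,0],[0.4,0,0.1,3.6,0,0,0],[0.4,0,0.1,3,0,0,0]]' >/dev/null;  python3 nav.py .4375 .3392 .0155 -98.4 40 5
```

```text
t 11.87 pos [0.4482 0.3312 0.0728] err mm [-10.7   8.  -57.3] rot err [-0.014  0.006 -0.019] N 2 width 0.0512 F [-0.4 -0.1 -0.3] T [ 0.03  0.04 -0.01]
  [-0.29, 0.64, 2.86] [-0.007, 0.003, -0.009]
  [-0.3, 0.61, 2.86] [-0.007, 0.003, -0.009]
```

```bash
python3 -m pendant '[[0.4,-0.7,1.1,1.8,-0.01,0.005,-0.015],[0.4,0,0,1.8,0,0,0],[0.4,0,0,1.2,0,0,0],[0.4,0,0,0,0,0,0]]' >/dev/null;  python3 nav.py .4375 .3392 .0155 -98.4 40 5
```

```text
t 12.20 pos [0.4394 0.3315 0.0161] err mm [-1.9  7.7 -0.6] rot err [ 0.    -0.008 -0.012] N 1 width 0.0515 F [-0.7  0.6 -1.3] T [-0.01  0.02  0.  ]
  [-0.74, 0.3, 0.06] [0.0, -0.008, -0.012]
```

```bash
python3 -m pendant '[[0.4,-0.8,0.3,0,0,-0.008,-0.01],[0.4,0,0,0,0,0,0]]' >/dev/null;  python3 nav.py .4375 .3392 .0155 -98.4 40 5; python3 -c "
from h import *
cap('wrist','w10.png')"
```

```text
t 12.37 pos [0.4389 0.3385 0.0161] err mm [-1.4  0.7 -0.6] rot err [ 0.    -0.001 -0.004] N 1 width 0.0511 F [0.2 0.5 0.5] T [ 0.09  0.   -0.01]
  [-0.05, 0.15, 0.06] [0.0, -0.001, -0.004]
```

View pics/w10.png

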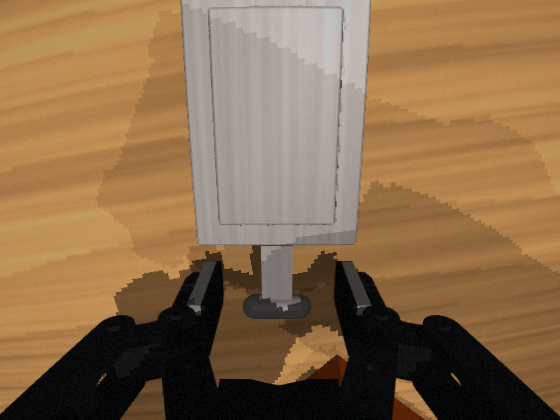

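The bar at (277,306) is centred, so I'll close and lift.

```bash
python3 -m pendant '[[0.8,0,0,0,0,0,0],[0.8,0,0,0,0,0,0],[0.8,0,0,0,0,0,0],[0.8,0,0,0,0,0,0]]' ;  p=$(python3 -c "
from h import *
print(*r.observe()['eef_pos'].round(4))"); echo $p; python3 arc.py $p -8.4 .12 5
```

```text
clock: 12.75
eef_pos: [0.4409, 0.3379, 0.0194]
eef_rot: [-2.043, 2.383, -0.002]
wrist_force: [-0.5, 0.7, -0.5]
gripper_width: 0.0238
0.4409 0.3379 0.0194
t 12.75 theta -0.000 radial mm -0.0 lat 0.0 width 0.0238 F [-0.5  0.7 -0.5] T [-0.04  0.23 -0.01] pos [0.4409 0.3379 0.0194]
roterr [-0.003  0.001 -0.006]
  th 0.12 [0.0, -0.11, -1.41]
  th 0.24 [-0.0, -0.28, -1.39]
  th 0.36 [-0.0, -0.44, -1.34]
  th 0.48 [-0.01, -0.6, -1.28]
  th 0.60 [-0.01, -0.75, -1.2]
```

```bash
python3 -m pendant '[[0.8,0,-0.1,-1.4,0,0,0],[0.8,0,-0.3,-1.4,0,0,0],[0.8,0,-0.45,-1.35,0,0,0],[0.8,0,-0.6,-1.3,0,0,0]]' >/dev/null; python3 arc.py .4409 .3379 .0194 -8.4 .12 5
```

```text
t 13.08 theta 0.472 radial mm 1.4 lat -1.7 width 0.0237 F [ 1.2  0.3 -4.3] T [ 0.12 -0.07  0.06] pos [0.4531 0.3344 0.0735]
roterr [ 0.001 -0.003 -0.005]
  th 0.59 [-0.17, -0.86, -1.14]
  th 0.71 [-0.0, -0.88, -1.11]
  th 0.83 [-0.0, -1.0, -1.0]
  th 0.95 [-0.0, -1.12, -0.87]
  th 1.07 [-0.0, -1.21, -0.73]
```

```bash
python3 -m pendant '[[0.8,-0.1,-0.85,-1.1,0,0,0],[0.8,0,-0.9,-1.1,0,0,0],[0.8,0,-1,-1,0,0,0],[0.8,0,-1.1,-0.9,0,0,0],[0.8,0,-1.1,-0.7,0,0,0]]' >/dev/null; python3 arc.py .4409 .3379 .0194 -8.4 .12 1
python3 -m pendant '[[0.35,0,0,0,0,0,0],[0.35,0,0,0,0,0,0],[0.35,0,0,0,0,0,0],[0.35,0,0,0,0,0,0]]'
python3 - <<'E'
from h import *
cap('scene','s5.png')
c=cap('wrist','w11.png')
for t in ['tin_a_bar','tin_a_hinge']:
    print(t,[(round(d['conf'],2),w(c,d['centre']).round(4).tolist()) for d in finder.mark_of('wrist',t)])
a=cv2.imread('pics/s5.png')[120:280,300:460];b=cv2.imread('pics/w11.png')
cv2.imwrite('pics/j4.png',np.hstack([cv2.resize(a,(420,420)),cv2.copyMakeBorder(cv2.resize(b,(380,285)),0,135,0,0,0)]))
E
```

```text
t 13.50 theta 1.071 radial mm 3.3 lat -1.8 width 0.0235 F [-0.   1.3 -5. ] T [0.13 0.32 0.01] pos [0.5016 0.3271 0.1248]
roterr [ 0.002 -0.004 -0.003]
  th 1.19 [-0.19, -1.44, -0.3]
clock: 13.83
eef_pos: [0.5036, 0.3269, 0.1262]
eef_rot: [2.046, -2.383, 0.003]
wrist_force: [-0.6, 0.1, 0.5]
gripper_width: 0.0552
tin_a_bar []
tin_a_hinge [(0.6, [0.351, 0.3379, 0.0361])]
```

View pics/j4.png

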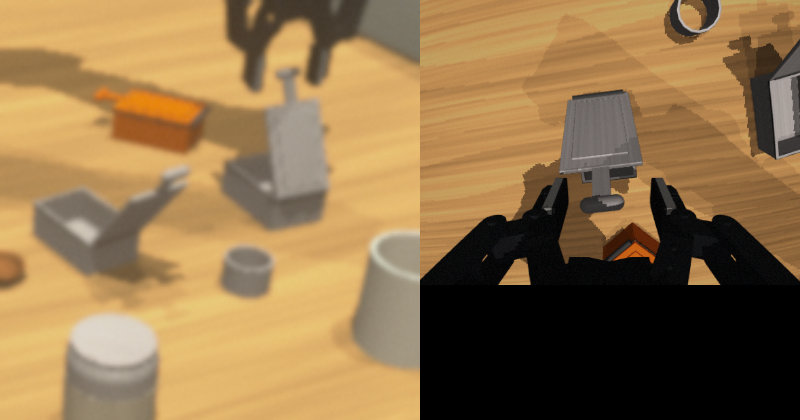

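The lid stays at about 60° after release (bar at wrist pixel (602,203) in the composite), so tin 3 is the stiff one. I'll re-grip it and lead the lid shut.

```bash
python3 -m pendant '[[0.8,0,0,0,0,0,0],[0.8,0,0,0,0,0,0],[0.8,0,0,0,0,0,0],[0.8,0,0,0,0,0,0]]' ; python3 arc.py .4409 .3379 .0194 -8.4 -.12 5
```

```text
clock: 14.37
eef_pos: [0.5029, 0.3278, 0.1261]
eef_rot: [2.048, -2.381, 0.002]
wrist_force: [0.4, 0.0, 0.1]
gripper_width: 0.0234
t 14.37 theta 1.084 radial mm 4.0 lat -0.9 width 0.0234 F [0.4 0.  0.1] T [-0.03  0.08 -0.08] pos [0.5029 0.3278 0.1261]
roterr [-0.    -0.001 -0.004]
  th 0.96 [-0.09, 1.04, 1.07]
  th 0.84 [0.0, 1.13, 0.86]
  th 0.72 [0.0, 1.02, 0.98]
  th 0.60 [0.0, 0.89, 1.1]
  th 0.48 [0.0, 0.75, 1.2]
```

```bash
python3 -m pendant '[[0.8,0,1.2,0.75,0,0,0],[0.8,0,1.1,0.9,0,0,0],[0.8,0,1,1,0,0,0],[0.8,0,0.9,1.1,0,0,0],[0.8,0,0.7,1.2,0,0,0]]' >/dev/null; python3 arc.py .4409 .3379 .0194 -8.4 -.12 5
```

```text
t 14.78 theta 0.526 radial mm 3.7 lat 0.4 width 0.0232 F [-3.3 -3.   4.5] T [-0.6   0.49 -0.17] pos [0.4546 0.3363 0.0803]
roterr [-0.004  0.002 -0.007]
  th 0.41 [0.05, 0.35, 1.44]
  th 0.29 [0.01, 0.51, 1.32]
  th 0.17 [0.01, 0.35, 1.37]
  th 0.05 [0.0, 0.18, 1.4]
  th -0.07 [0.0, 0.01, 1.42]
```

```bash
python3 -m pendant '[[0.8,0,0.5,1.35,0,0,0],[0.8,0,0.4,1.35,0,0,0],[0.8,0,0.3,1.4,0,0,0],[0.8,0,0.1,1.2,0,0,0]]' >/dev/null; python3 arc.py .4409 .3379 .0194 -8.4 -.12 1
```

```text
t 15.12 theta 0.053 radial mm 3.1 lat -1.5 width 0.0235 F [ 0.1 -2.7  2.5] T [-0.48 -0.06 -0.11] pos [0.4379 0.3369 0.0259]
roterr [-0.002 -0.001 -0.005]
  th -0.07 [-0.15, -0.3, 1.44]
```

```bash
python3 -m pendant '[[0.8,0,0,0.5,0,0,0],[0.8,0,0,0.3,0,0,0]]'; python3 arc.py .4409 .3379 .0194 -8.4 -.12 1; python3 -m pendant '[[0.4,0,0,0,0,0,0],[0.4,0,0,0,0,0,0],[0.4,0,0,0,0,0,0],[0.4,0,0,-3,0,0,0],[0.9,0,0,-4,0,0,0]]'
```

```text
clock: 15.28
eef_pos: [0.437, 0.3344, 0.0166]
eef_rot: [2.043, -2.382, 0.006]
wrist_force: [2.4, -6.3, 8.9]
gripper_width: 0.0232
t 15.28 theta -0.023 radial mm 3.3 lat -4.1 width 0.0232 F [ 2.4 -6.3  8.9] T [-0.93 -0.76 -0.17] pos [0.437  0.3344 0.0166]
roterr [-0.001 -0.006 -0.006]
  th -0.14 [-0.42, -0.42, 1.41]
clock: 15.7
eef_pos: [0.4342, 0.3311, 0.0815]
eef_rot: [2.034, -2.372, 0.007]
wrist_force: [0.8, 1.1, 1.1]
gripper_width: 0.0403
```

```bash
python3 -m pendant '[[0,0,-0.5,-4,0,0,0],[0,0,-0.5,-4,0,0,0],[0,0,0,-2,0,0,0],[0,0,0,0,0,0,0]]'
python3 - <<'E'
from fit import *
c=cap('wrist','w12.png'); W=cloud(c); fit(W,.512,.327)
z=W[...,2]; t=np.radians(-8.4)
P=W[(abs(W[...,0]-.51)<.1)&(abs(W[...,1]-.327)<.07)&(z>.03)&(z<.07)]
u=(P[:,:2]-[.512,.327])@[np.cos(t),np.sin(t)]
for a in np.arange(-.08,.05,.02):
    q=P[(u>a)&(u<a+.02)]; print(a.round(2),len(q),np.median(q[:,2]).round(4) if len(q) else '')
E
```

```text
clock: 16.03
eef_pos: [0.4465, 0.3338, 0.1936]
eef_rot: [2.042, -2.377, 0.005]
wrist_force: [1.0, 0.4, 0.6]
gripper_width: 0.0849
ctr [0.5098 0.3342] size [61.5 97.5] yaw rect 0.0 bar [0.4354 0.3339] yaw bar 0.3 dist 0.0744 z 0.0425
-0.08 456 0.0424
-0.06 912 0.0415
-0.04 1659 0.0429
-0.02 1775 0.0431
0.0 1870 0.0431
0.02 1878 0.0419
0.04 441 0.0405
```

View pics/w12.png

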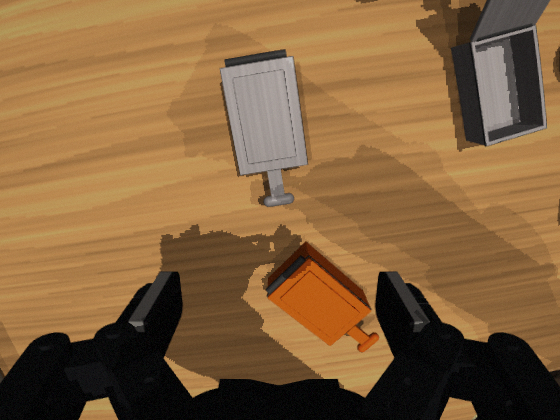

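The lid profile is flat at 42–43 mm along its length, so it's shut. The tin now stands at (0.509,0.334) with yaw near 0. Next I'll grip it across its width.

```bash
python3 nav.py .505 .334 .11 -89.9 30 5
```

```text
t 16.08 pos [0.4465 0.3336 0.1922] err mm [ 58.5   0.4 -82.2] rot err [ 0.004 -0.008 -0.153] N 4 width 0.0852 F [ 0.2 -0.   0.4] T [ 0.04  0.02 -0.02]
  [-0.25, -1.45, 2.05] [0.001, -0.002, -0.038]
  [-0.19, -1.46, 2.05] [0.001, -0.002, -0.038]
  [-0.13, -1.46, 2.05] [0.001, -0.002, -0.038]
  [-0.07, -1.46, 2.05] [0.001, -0.002, -0.038]
```

```bash
python3 -m pendant '[[0,-0.25,-1.4,2,0,-0.002,-0.038],[0,-0.2,-1.4,2,0,-0.002,-0.038],[0,-0.15,-1.4,2,0,-0.002,-0.038],[0,-0.1,-1.4,2,0,-0.002,-0.038],[0,0,0,0,0,0,0]]' >/dev/null; python3 nav.py .509 .334 .002 -89.9 30 5
```

```text
t 16.50 pos [0.5031 0.3359 0.1075] err mm [   5.9   -1.9 -105.5] rot err [0.002 0.002 0.009] N 4 width 0.0858 F [ 0.4  0.3 -0.6] T [-0.03  0.    0.04]
  [0.06, -0.15, 2.64] [0.001, 0.001, 0.002]
  [0.05, -0.15, 2.64] [0.001, 0.001, 0.002]
  [0.05, -0.15, 2.64] [0.001, 0.001, 0.002]
  [0.05, -0.15, 2.64] [0.001, 0.001, 0.002]
```

```bash
python3 -m pendant '[[0,0,-0.3,2.5,0,0,0],[0,0,0,2.5,0,0,0],[0,0,0,1,0,0,0]]' >/dev/null; python3 nav.py .509 .334 .002 -89.9 30 5;python3 -c "
from h import *
cap('wrist','w13.png')"
```

```text
t 16.75 pos [0.505  0.3363 0.045 ] err mm [  4.   -2.3 -43. ] rot err [0.004 0.003 0.006] N 2 width 0.0851 F [ 0.4 -0.8  0.9] T [-0.04  0.05 -0.  ]
  [0.12, -0.21, 2.15] [0.002, 0.001, 0.003]
  [0.12, -0.2, 2.15] [0.002, 0.001, 0.003]
```

View pics/w13.png

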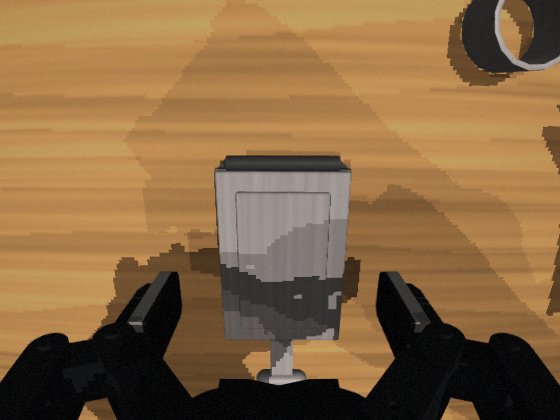

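```bash
python3 -m pendant '[[0,0.2,-0.4,1.8,0,0,0],[0,0.1,0,1.5,0,0,0],[0,0,0,0.5,0,0,0],[0,0,0,0,0,0,0]]' >/dev/null; python3 nav.py .509 .334 .002 -89.9 30 5
```

```text
t 17.13 pos [0.5064 0.3341 0.0068] err mm [ 2.6 -0.1 -4.8] rot err [0.007 0.002 0.006] N 1 width 0.0853 F [ 0.2  0.1 -0.2] T [ 0.01 -0.03 -0.02]
  [0.01, -0.26, 0.48] [0.007, 0.002, 0.006]
```

```bash
python3 -m pendant '[[0,0,-0.2,0.5,0.005,0,0],[0.8,0,0,0,0,0,0],[0.8,0,0,0,0,0,0],[0.8,0,0,0,0,0,0],[0.8,0,0,0,0,0,0]]'; python3 nav.py .509 .334 .002 -89.9 30 1
```

```text
clock: 17.55
eef_pos: [0.5092, 0.336, 0.0056]
eef_rot: [-2.228, 2.209, 0.003]
wrist_force: [0.3, -0.4, -4.5]
gripper_width: 0.0594
t 17.55 pos [0.5092 0.336  0.0056] err mm [-0.2 -2.  -3.6] rot err [-0.002  0.004  0.007] N 1 width 0.0594 F [ 0.3 -0.4 -4.5] T [-0.03 -0.    0.  ]
  [0.2, 0.02, 0.36] [-0.002, 0.004, 0.007]
```

The grip holds at 59.4 mm, which matches the tin's width. Lifting.

```bash
python3 -m pendant '[[0.8,0,0,-1,0,0,0],[0.8,0,0,-2.5,0,0,0],[0.8,0,0,-4,0,0,0],[0.8,0,0,-4,0,0,0],[0.8,0,0,-4,0,0,0]]'; python3 nav.py .47 0 .2 -90 38 5;python3 -c "
from h import *
cap('scene','s6.png')"
```

```text
clock: 17.97
eef_pos: [0.5023, 0.3302, 0.1575]
eef_rot: [2.219, -2.198, -0.009]
wrist_force: [1.4, 1.3, -5.3]
gripper_width: 0.0591
t 17.97 pos [0.5023 0.3302 0.1575] err mm [ -32.3 -330.2   42.5] rot err [ 0.017 -0.009  0.01 ] N 9 width 0.0591 F [ 1.4  1.3 -5.3] T [ 0.06 -0.18  0.01]
  [3.67, 0.4, -0.43] [0.002, -0.001, 0.001]
  [3.67, 0.4, -0.44] [0.002, -0.001, 0.001]
  [3.67, 0.39, -0.44] [0.002, -0.001, 0.001]
  [3.67, 0.39, -0.45] [0.002, -0.001, 0.001]
  [3.67, 0.38, -0.45] [0.002, -0.001, 0.001]
```

View pics/s6.png

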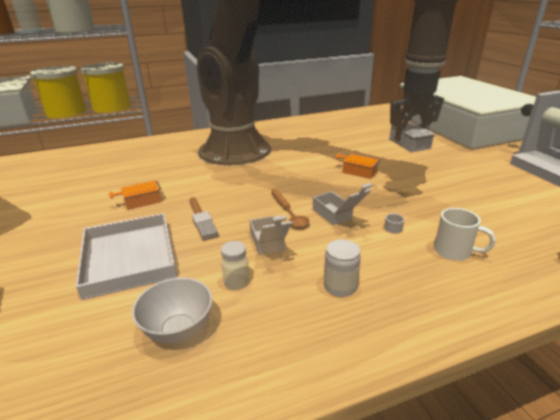

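The tin is held upright in the air at (412,135) with its lid shut. I'll carry it towards the tray.

```bash
python3 -m pendant '[[0.8,1.5,0.4,-1,0,0,0],[0.8,2.5,0.5,-1,0,0,0],[0.8,3.2,0.6,-1,0,0,0],[0.8,3.2,0.6,-0.8,0,0,0],[0.8,3.2,0.5,-0.4,0,0,0]]'>/dev/null; python3 nav.py .47 -.2 .2 -90 34 2
python3 -m pendant '[[0.8,3.3,0,0,0,0,0],[0.8,3.3,0,0,0,0,0],[0.8,3.3,0,0,0,0,0],[0.8,3.3,0,0,0,0,0],[0.8,3.3,0,0,0,0,0]]'; python3 nav.py .5 -.37 .2 -90 34 2
```

```text
t 18.43 pos [0.48  0.203 0.217] err mm [ -10. -403.  -17.] rot err [-0.001  0.01   0.022] N 12 width 0.0594 F [ 1.3  0.4 -4.7] T [-0.06 -0.04 -0.01]
  [3.36, 0.16, 0.11] [-0.0, 0.001, 0.002]
  [3.36, 0.15, 0.11] [-0.0, 0.001, 0.002]
clock: 18.85
eef_pos: [0.4796, 0.0313, 0.2193]
eef_rot: [-2.243, 2.185, 0.007]
wrist_force: [0.5, -0.6, -5.2]
gripper_width: 0.0594
t 18.85 pos [0.4796 0.0313 0.2193] err mm [  20.4 -401.3  -19.3] rot err [-0.004  0.011  0.026] N 12 width 0.0594 F [ 0.5 -0.6 -5.2] T [-0.02 -0.06 -0.  ]
  [3.35, -0.08, 0.13] [-0.0, 0.001, 0.002]
  [3.35, -0.09, 0.13] [-0.0, 0.001, 0.002]
```

```bash
python3 -m pendant '[[0.8,3.4,-0.1,0.1,0,0,0],[0.8,3.4,-0.1,0.1,0,0,0],[0.8,3.4,-0.1,0.1,0,0,0],[0.8,3.4,-0.1,0.1,0,0,0],[0.8,3.4,-0.1,0.1,0,0,0]]'>/dev/null; python3 nav.py .51 -.37 .2 -90 34 2
python3 -m pendant '[[0.8,3.4,-0.3,0.1,0,0,0],[0.8,3.4,-0.3,0.1,0,0,0],[0.8,3.4,-0.3,0.1,0,0,0],[0.8,3.4,-0.3,0.1,0,0,0],[0.8,3.2,-0.3,0.1,0,0,0]]'; python3 nav.py .51 -.37 .1 -90 34 2
```

```text
t 19.27 pos [ 0.4854 -0.146   0.2149] err mm [  24.6 -224.   -14.9] rot err [-0.006  0.011  0.028] N 7 width 0.059 F [ 0.6 -0.3 -5.8] T [-0.01 -0.06 -0.  ]
  [3.21, -0.26, 0.18] [-0.001, 0.002, 0.004]
  [3.21, -0.27, 0.19] [-0.001, 0.002, 0.004]
clock: 19.68
eef_pos: [0.5016, -0.3211, 0.2098]
eef_rot: [-2.244, 2.181, 0.006]
wrist_force: [0.4, 1.0, -5.5]
gripper_width: 0.0593
t 19.68 pos [ 0.5016 -0.3211  0.2098] err mm [   8.4  -48.9 -109.8] rot err [-0.006  0.012  0.029] N 4 width 0.0593 F [ 0.4  1.  -5.5] T [ 0.04 -0.1   0.03]
  [1.26, -0.16, 2.73] [-0.001, 0.003, 0.007]
  [1.25, -0.17, 2.73] [-0.001, 0.003, 0.007]
```

```bash
python3 -m pendant '[[0.8,2.5,-0.3,0,0,0.006,0.014],[0.8,1.5,-0.3,2,0,0.006,0.014],[0.8,0,0,3,0,0,0],[0.8,0,0,3,0,0,0],[0.8,0,0,0,0,0,0]]'; python3 nav.py .51 -.37 .0096 -90 34 2;python3 -c "
from h import *
cap('wrist','w14.png')"
```

```text
clock: 20.1
eef_pos: [0.5062, -0.3752, 0.1293]
eef_rot: [-2.206, 2.235, -0.018]
wrist_force: [-2.0, 1.0, -6.7]
gripper_width: 0.0589
t 20.10 pos [ 0.5062 -0.3752  0.1293] err mm [   3.8    5.2 -119.7] rot err [-0.008 -0.007 -0.013] N 4 width 0.0589 F [-2.   1.  -6.7] T [0.17 0.25 0.01]
  [-0.15, -0.07, 2.99] [-0.002, -0.002, -0.003]
  [-0.15, -0.08, 2.99] [-0.002, -0.002, -0.003]
```

View pics/w14.png

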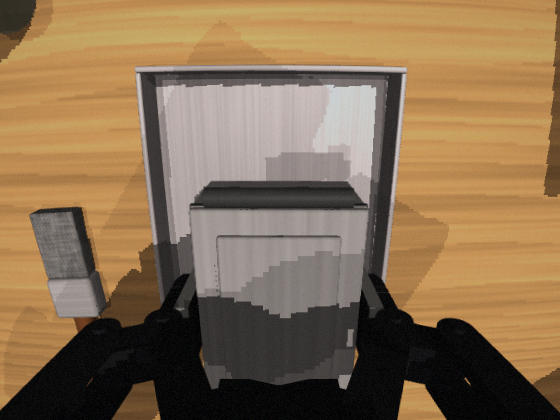

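The tin is centred between the tray walls (x 140–400 px), so I'll lower it.

```bash
python3 -m pendant '[[0.8,-0.3,-0.2,2.5,-0.005,-0.005,-0.01],[0.8,0,0,2.5,0,0,0],[0.8,0,0,2,0,0,0],[0.8,0,0,1,0,0,0],[0.8,0,0,0,0,0,0]]'; python3 nav.py .51 -.37 .0096 -90 34 2
```

```text
clock: 20.57
eef_pos: [0.5158, -0.3735, 0.0607]
eef_rot: [-2.217, 2.217, -0.027]
wrist_force: [-0.0, -0.1, -4.8]
gripper_width: 0.059
t 20.57 pos [ 0.5158 -0.3735  0.0607] err mm [ -5.8   3.5 -51.1] rot err [-0.016 -0.008  0.   ] N 2 width 0.059 F [-0.  -0.1 -4.8] T [0.07 0.04 0.01]
  [-0.2, 0.33, 2.55] [-0.008, -0.004, 0.0]
  [-0.19, 0.31, 2.55] [-0.008, -0.004, 0.0]
```

```bash
python3 -m pendant '[[0.8,-0.3,0.4,1.6,-0.014,-0.006,0],[0.8,0,0.1,1.3,0,0,0],[0.8,0,0,0.9,0,0,0],[0.8,0,0,0.3,0,0,0]]'; python3 nav.py .51 -.37 .0096 -90 34 1
```

```text
clock: 20.9
eef_pos: [0.5145, -0.3716, 0.0226]
eef_rot: [-2.221, 2.218, -0.015]
wrist_force: [-0.4, 0.9, -5.0]
gripper_width: 0.0588
t 20.90 pos [ 0.5145 -0.3716  0.0226] err mm [ -4.5   1.6 -13. ] rot err [-0.008 -0.005  0.001] N 1 width 0.0588 F [-0.4  0.9 -5. ] T [ 0.04  0.04 -0.04]
  [-0.17, 0.47, 1.29] [-0.008, -0.005, 0.001]
```

```bash
python3 -m pendant '[[0.8,0,0,0.4,-0.008,-0.005,0],[0.8,0,0,0.3,0,0,0],[0.8,0,0,0.2,0,0,0]]'; python3 -m pendant '[[0.8,0,0,0.1,0,0,0],[0.8,0,0,0.1,0,0,0],[0.8,0,0,0.1,0,0,0]]'
```

```text
clock: 21.15
eef_pos: [0.5147, -0.3719, 0.0127]
eef_rot: [2.223, -2.22, -0.001]
wrist_force: [-0.5, 0.1, -5.2]
gripper_width: 0.0593
clock: 21.4
eef_pos: [0.5151, -0.3722, 0.0097]
eef_rot: [-2.223, 2.22, -0.0]
wrist_force: [-0.4, 0.4, -5.3]
gripper_width: 0.0592
```

```bash
python3 -m pendant '[[0.8,0,0,0.1,0,0,0],[0.8,0,0,0.1,0,0,0]]'
```

```text
clock: 21.57
eef_pos: [0.5152, -0.3724, 0.0088]
eef_rot: [-2.222, 2.22, -0.001]
wrist_force: [-5.6, 3.7, 15.2]
gripper_width: 0.0592
```

Contact is confirmed: 15 N upward at the expected height. I'll release and retreat straight up.

```bash
python3 -m pendant '[[0.4,0,0,0,0,0,0],[0.1,0,0,0,0,0,0],[0,0,0,0,0,0,0],[0,0,0,0,0,0,0],[0,0,0,-1.5,0,0,0]]'; python3 -m pendant '[[0,0,0,-3,0,0,0],[0,0,0,-4,0,0,0],[0,0,0,-4,0,0,0],[0,0,0,-4,0,0,0],[0,0,0,-2,0,0,0]]'
python3 - <<'E'
from fit import *
c=cap('wrist','w15.png'); W=cloud(c); fit(W,.515,-.372,.0395,.052)
z=W[...,2]
P=W[(abs(W[...,0]-.5)<.1)&(abs(W[...,1]+.372)<.07)&(z>.038)&(z<.07)]
for a in np.arange(.43,.57,.02):
    q=P[(P[:,0]>a)&(P[:,0]<a+.02)]; print(a.round(2),len(q),np.median(q[:,2]).round(4) if len(q) else '')
c=cap('top','t9.png'); W=cloud(c); z=W[...,2]
for k,(x,y,yaw) in {'T1':(.546,-.072,-3.9),'T2':(.487,.117,5.1)}.items():
    m=(abs(W[...,0]-x)<.07)&(abs(W[...,1]-y)<.05)&(z>.031)&(z<.0385); P=W[m][:,:2]-[x,y]
    t=np.radians(yaw); u=P@[np.cos(t),np.sin(t)]; v=P@[-np.sin(t),np.cos(t)]
    f=u<np.percentile(u,2)+.004; print(k,m.sum(),np.percentile(u,[0,2,98,100]).round(4),np.percentile(v,[0,2,98,100]).round(4))
    print([(round(d['conf'],2),w(c,d['centre']).round(4).tolist()) for d in finder.mark_of('top','tin_a')])
E
```

```text
clock: 21.98
eef_pos: [0.5158, -0.3728, 0.0243]
eef_rot: [-2.222, 2.22, -0.003]
wrist_force: [-0.8, -0.3, -0.3]
gripper_width: 0.0853
clock: 22.4
eef_pos: [0.5143, -0.3717, 0.1988]
eef_rot: [2.222, -2.22, -0.004]
wrist_force: [1.0, -1.1, 0.8]
gripper_width: 0.0855
ctr [ 0.5165 -0.3727] size [60.5 96. ] yaw rect 0.0 bar [ 0.4421 -0.3729] yaw bar 0.1 dist 0.0744 z 0.0465
0.43 316 0.047
0.45 282 0.0454
0.47 1289 0.0462
0.49 1411 0.0471
0.51 1493 0.0471
0.53 1611 0.047
0.55 1190 0.0451
T1 218 [-0.0376 -0.0369  0.0573  0.0585] [-0.0291 -0.0286  0.0319  0.0322]
[(0.92, [0.5045, 0.1198, 0.0011]), (0.83, [0.2484, -0.3274, -0.0041]), (0.73, [0.516, -0.3707, 0.0014]), (0.61, [0.5562, -0.07, 0.0033]), (0.61, [0.4078, -0.1909, -0.0001]), (0.57, [0.3184, 0.312, 0.0013])]
T2 228 [-0.0292 -0.0284  0.0665  0.0684] [-0.0313 -0.0299  0.034   0.0348]
[(0.92, [0.5045, 0.1198, 0.0011]), (0.83, [0.2484, -0.3274, -0.0041]), (0.73, [0.516, -0.3707, 0.0014]), (0.61, [0.5562, -0.07, 0.0033]), (0.61, [0.4078, -0.1909, -0.0001]), (0.57, [0.3184, 0.312, 0.0013])]
```

View pics/w15.png

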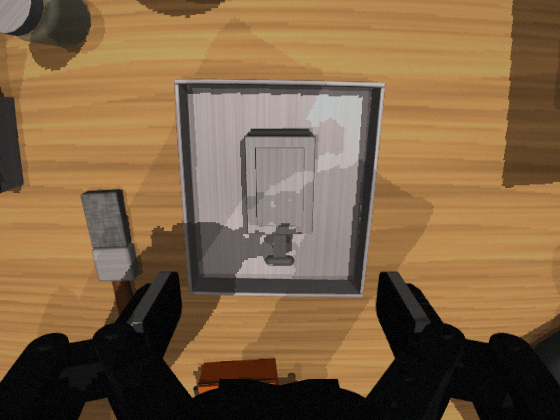

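View pics/t9.png

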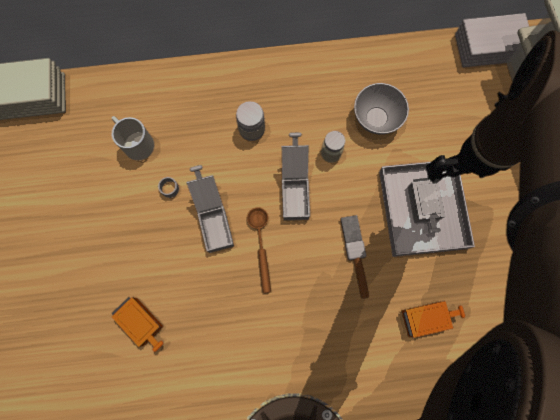

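The tin sits upright in the tray at (428,198) with its lid flat at about 46–47 mm including the floor. The free tins at (296,198) and (215,230) have their lids laid back. There is time left, so I'll ease tin 2 back the ~16 mm it slid, first measuring its current pose.

```bash
python3 nav.py .45 .115 .2 -85 38 5
```

```text
t 22.60 pos [ 0.5129 -0.3709  0.194 ] err mm [-62.9 485.9   6. ] rot err [ 0.006  0.004 -0.086] N 13 width 0.0853 F [ 0.   0.4 -0.5] T [ 0.02  0.02 -0.02]
  [-3.74, 0.48, -0.03] [0.0, 0.0, -0.007]
  [-3.74, 0.45, -0.03] [0.0, 0.0, -0.007]
  [-3.74, 0.43, -0.03] [0.0, 0.0, -0.007]
  [-3.75, 0.41, -0.03] [0.0, 0.0, -0.007]
  [-3.75, 0.38, -0.03] [0.0, 0.0, -0.007]
```

```bash
python3 -m pendant '[[0,-3.7,0.6,-0.1,0,0,-0.007],[0,-3.7,0.6,-0.1,0,0,-0.007],[0,-3.7,0.6,-0.1,0,0,-0.007],[0,-3.7,0.6,-0.1,0,0,-0.007],[0,-3.7,0.5,-0.1,0,0,-0.007]]'>/dev/null;python3 -m pendant '[[0,-3.7,0.4,0,0,0,-0.007],[0,-3.7,0.4,0,0,0,-0.007],[0,-3.7,0.4,0,0,0,-0.007],[0,-3.7,0.4,0,0,0,-0.007],[0,-3.7,0.3,0,0,0,-0.007]]'; python3 nav.py .45 .115 .2 -85 38 5
```

```text
clock: 23.43
eef_pos: [0.4417, 0.0036, 0.1857]
eef_rot: [2.273, -2.143, -0.037]
wrist_force: [0.7, 0.3, 0.7]
gripper_width: 0.0856
t 23.43 pos [0.4417 0.0036 0.1857] err mm [  8.3 111.4  14.3] rot err [ 0.029  0.006 -0.028] N 3 width 0.0856 F [0.7 0.3 0.7] T [-0.   -0.06 -0.04]
  [-3.69, -0.48, -0.47] [0.01, 0.002, -0.009]
  [-3.69, -0.52, -0.47] [0.01, 0.002, -0.009]
  [-3.68, -0.56, -0.48] [0.01, 0.002, -0.009]
```

```bash
python3 -m pendant '[[0,-3.6,-0.5,-0.5,0.014,0.003,-0.01],[0,-3.6,-0.5,-0.5,0.014,0.003,-0.01],[0,-2.5,-0.5,-0.4,0,0,-0.01],[0,0,0,0,0,0,0]]'>/dev/null; python3 nav.py .45 .115 .2 -85 38 5
python3 - <<'E'
from h import *
c=cap('wrist','w16.png'); W=cloud(c); np.save('w16.npy',W)
print([(round(d['conf'],2),w(c,d['centre']).round(4).tolist()) for d in finder.mark_of('wrist','tin_a')])
z=W[...,2]
m=(abs(W[...,0]-.50)<.065)&(abs(W[...,1]-.12)<.045)&(z>.031)&(z<.0385)
P=W[m][:,:2]; g=np.zeros((300,300),np.uint8); ij=((P-[.5,.12])*2000+150).astype(int); g[ij[:,1],ij[:,0]]=255
rc=cv2.minAreaRect(np.argwhere(g)[:,::-1].astype(np.int32)); print('rect',(np.array(rc[0])-150)/2000+[.5,.12],np.array(rc[1])/2,rc[2])
E
```

```text
t 23.77 pos [0.4438 0.1133 0.1952] err mm [6.2 1.7 4.8] rot err [0.009 0.002 0.014] N 1 width 0.0857 F [ 0.8  0.3 -0.4] T [ 0.02 -0.04 -0.03]
  [-0.1, -0.63, -0.49] [0.009, 0.002, 0.014]
[(0.93, [0.5059, 0.1207, -0.0025]), (0.87, [0.5505, -0.0737, 0.0034]), (0.58, [0.3182, 0.3099, 0.0006])]
rect [0.5047546  0.11939401] [91.68421173 61.71701813] 9.008503913879395
```

View pics/w16.png

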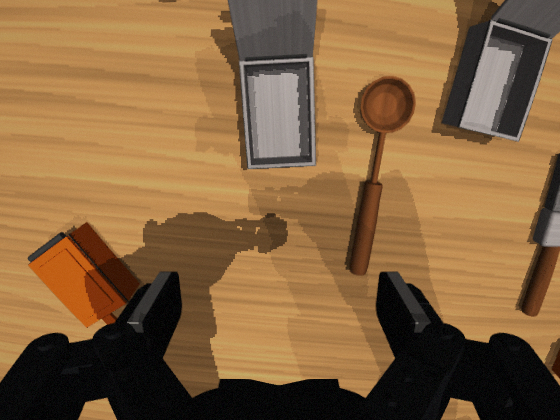

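```bash
python3 - <<'E'
from h import *
c=cap('wrist'); print(np.round(c['hand_eye'],3)); print(c['T'][:3,3], c['s']['eef_pos'])
E
python3 nav.py .5 .1187 .1 -81.5 30 5
```

```text
[[ 1.     0.001  0.001  0.   ]
 [ 0.001 -0.949 -0.314 -0.08 ]
 [ 0.001  0.314 -0.949 -0.144]
 [ 0.     0.     0.     1.   ]]
[0.52461074 0.11627665 0.33746953] [0.44322518 0.10860716 0.1942922 ]
t 23.92 pos [0.4435 0.107  0.1944] err mm [ 56.5  11.7 -94.4] rot err [ 0.011 -0.001 -0.054] N 4 width 0.085 F [-0.6 -0.7 -0.6] T [-0.07  0.02 -0.02]
  [-0.16, -1.46, 2.34] [0.003, -0.0, -0.014]
  [-0.14, -1.46, 2.35] [0.003, -0.0, -0.014]
  [-0.12, -1.45, 2.35] [0.003, -0.0, -0.014]
  [-0.1, -1.45, 2.35] [0.003, -0.0, -0.014]
```

The wrist camera sits 80 mm ahead of the tool, towards the leaning lid. I'll therefore grip the front part of the box, 22 mm forward of its centre, to keep clear.

```bash
python3 -m pendant '[[0,-0.3,-1.3,2.3,0.003,0,-0.014],[0,-0.2,-1.3,2.3,0.003,0,-0.014],[0,-0.2,-1,2.3,0.003,0,-0.014],[0,-0.1,-0.3,1.5,0.003,0,-0.014],[0,0,0,0,0,0,0]]'>/dev/null; python3 nav.py .4828 .116 .005 -81.5 30 5
```

```text
t 24.33 pos [0.4825 0.1092 0.1048] err mm [  0.3   6.8 -99.8] rot err [ 0.001 -0.005 -0.009] N 4 width 0.0854 F [-0.6 -0.6  0.4] T [0.   0.01 0.  ]
  [-0.18, -0.03, 2.5] [0.0, -0.001, -0.002]
  [-0.18, -0.03, 2.5] [0.0, -0.001, -0.002]
  [-0.17, -0.03, 2.5] [0.0, -0.001, -0.002]
  [-0.17, -0.03, 2.5] [0.0, -0.001, -0.002]
```

```bash
python3 -m pendant '[[0,-0.8,0,2,0,-0.005,-0.009],[0,-0.2,0,2,0,0,0],[0,0,0,1.5,0,0,0],[0,0,0,0,0,0,0]]'>/dev/null; python3 nav.py .4828 .116 .005 -81.5 30 5;python3 -c "
from h import *
cap('wrist','w17.png')"
```

```text
t 24.67 pos [0.481  0.1114 0.0481] err mm [  1.8   4.6 -43.1] rot err [ 0.004 -0.003 -0.012] N 2 width 0.0853 F [-1.1 -1.2  0.2] T [0.   0.07 0.04]
  [-0.22, -0.13, 2.15] [0.002, -0.002, -0.006]
  [-0.22, -0.13, 2.15] [0.002, -0.002, -0.006]
```

View pics/w17.png

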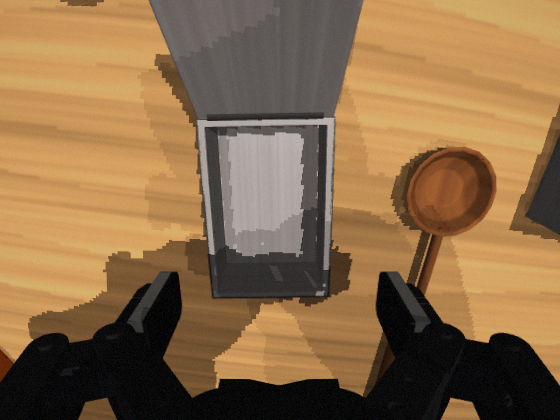

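```bash
python3 -m pendant '[[0,-0.6,-0.2,1.8,0.003,0,-0.01],[0,0,0,1.5,0,0,0],[0,0,0,0.6,0,0,0],[0,0,0,0,0,0,0]]'>/dev/null; python3 nav.py .4828 .116 .005 -81.5 30 5
```

```text
t 25.05 pos [0.4858 0.1144 0.014 ] err mm [-3.   1.6 -9. ] rot err [-0.005 -0.005 -0.009] N 1 width 0.0854 F [-0.   0.   0.2] T [-0.   -0.01  0.01]
  [-0.2, 0.27, 0.9] [-0.005, -0.005, -0.009]
```

```bash
python3 -m pendant '[[0,-0.2,0.3,0.8,-0.005,-0.005,-0.009],[0,0,0,0,0,0,0]]'>/dev/null; python3 nav.py .4828 .116 .005 -81.5 30 5
```

```text
t 25.22 pos [0.4834 0.1154 0.0075] err mm [-0.6  0.6 -2.5] rot err [-0.002  0.    -0.   ] N 1 width 0.0852 F [-0.6 -0.7  0.1] T [-0.04  0.01  0.01]
  [-0.07, 0.05, 0.25] [-0.002, 0.0, -0.0]
```

```bash
python3 -m pendant '[[0.8,0,0,0,0,0,0],[0.8,0,0,0,0,0,0],[0.8,0,0,0,0,0,0],[0.8,0,0,0,0,0,0]]'; python3 nav.py .4641 .1151 .008 -85 10 5
```

```text
clock: 25.55
eef_pos: [0.4841, 0.1153, 0.0095]
eef_rot: [-2.377, 2.05, -0.003]
wrist_force: [0.1, -0.8, -4.9]
gripper_width: 0.0592
t 25.55 pos [0.4841 0.1153 0.0095] err mm [-20.   -0.2  -1.5] rot err [-0.004  0.001  0.06 ] N 3 width 0.0592 F [ 0.1 -0.8 -4.9] T [-0.05  0.19 -0.06]
  [-0.09, 0.66, 0.05] [-0.001, 0.0, 0.02]
  [-0.08, 0.66, 0.05] [-0.001, 0.0, 0.02]
  [-0.07, 0.66, 0.05] [-0.001, 0.0, 0.02]
```

```bash
python3 -m pendant '[[0.8,0,0.5,0,0,0,0.015],[0.8,0,0.5,0,0,0,0.015],[0.8,0,0.5,0,0,0,0.015],[0.8,0,0.4,0,0,0,0.012],[0.8,0,0,0,0,0,0]]'; python3 nav.py .4641 .1151 .008 -85 10 5
```

```text
clock: 25.97
eef_pos: [0.4626, 0.1123, 0.0092]
eef_rot: [-2.311, 2.125, -0.002]
wrist_force: [-0.9, -1.0, -2.7]
gripper_width: 0.0587
t 25.97 pos [0.4626 0.1123 0.0092] err mm [ 1.5  2.8 -1.2] rot err [-0.003  0.    -0.004] N 1 width 0.0587 F [-0.9 -1.  -2.7] T [-0.03  0.12 -0.03]
  [-0.27, -0.18, 0.12] [-0.003, 0.0, -0.004]
```

```bash
python3 -m pendant '[[0.8,-0.3,-0.15,0,0,0,0],[0.8,0,0,0.05,0,0,0]]'; python3 -m pendant '[[0.8,0,0,0.08,0,0,0],[0.8,0,0,0.08,0,0,0]]'; python3 nav.py .4641 .1151 .008 -85 10 5
```

```text
clock: 26.13
eef_pos: [0.4634, 0.1154, 0.0091]
eef_rot: [-2.311, 2.126, -0.002]
wrist_force: [-3.7, 2.8, 11.0]
gripper_width: 0.0589
clock: 26.3
eef_pos: [0.4634, 0.1154, 0.0091]
eef_rot: [-2.311, 2.126, -0.004]
wrist_force: [-4.8, -1.6, 16.3]
gripper_width: 0.059
t 26.30 pos [0.4634 0.1154 0.0091] err mm [ 0.7 -0.3 -1.1] rot err [-0.003 -0.001 -0.004] N 1 width 0.059 F [-4.8 -1.6 16.3] T [-0.2   1.13 -0.09]
  [0.04, -0.07, 0.11] [-0.003, -0.001, -0.004]
```

Tin 2 is back on the table at its original spot. I'll release and rise straight up.

```bash
python3 -m pendant '[[0.4,0,0,0,0,0,0],[0,0,0,0,0,0,0],[0,0,0,0,0,0,0],[0,0,0,0,0,0,0],[0,0,0,-1,0,0,0]]' ; python3 -m pendant '[[0,0,0,-3,0,0,0],[0,0,0,-4,0,0,0],[0,0,0,-4,0,0,0],[0,0,0,-4,0,0,0],[0,0,0.5,-2,0,0,0]]'
python3 - <<'E'
from h import *
c=cap('wrist','w18.png'); W=cloud(c); z=W[...,2]
print([(round(d['conf'],2),w(c,d['centre']).round(4).tolist()) for d in finder.mark_of('wrist','tin_a')])
for x0,y0 in [(.487,.117),(.553,-.073)]:
    m=(abs(W[...,0]-x0)<.06)&(abs(W[...,1]-y0)<.042)&(z>.031)&(z<.0385)
    P=W[m][:,:2]; g=np.zeros((300,300),np.uint8); ij=((P-[x0,y0])*2000+150).astype(int); g[ij[:,1],ij[:,0]]=255
    rc=cv2.minAreaRect(np.argwhere(g)[:,::-1].astype(np.int32)); print('rect',(np.array(rc[0])-150)/2000+[x0,y0],np.array(rc[1])/2,rc[2])
E
python3 bars.py z
```

```text
clock: 26.72
eef_pos: [0.4641, 0.1162, 0.0191]
eef_rot: [-2.312, 2.124, -0.004]
wrist_force: [0.5, -0.8, -0.8]
gripper_width: 0.0853
clock: 27.13
eef_pos: [0.4562, 0.1161, 0.1957]
eef_rot: [2.313, -2.121, -0.005]
wrist_force: [1.6, 0.6, 0.2]
gripper_width: 0.085
[(0.92, [0.5515, -0.0717, 0.0045]), (0.68, [0.3177, 0.3092, 0.0018])]
rect [0.48469663 0.11718539] [92.62848663 61.72071838] 5.44033145904541
rect [ 0.55530397 -0.0724447 ] [63.54112244 94.66960144] 85.1695785522461
T1 50 top pts mean [ 0.668 -0.081  0.134] max z 0.14
T2 26 top pts mean [0.581 0.102 0.105] max z 0.11Traceback (most recent call last):
  File "bars.py", line 5, in <module>
    m=(abs(W[...,0]-x)<.12)&(abs(W[...,1]-y)<.06)&(z<.17)&(z>.03); P=W[m]; t=P[P[:,2]>P[:,2].max()-.012]
                                                                                      ~~~~~~~~~~^^
    return umr_maximum(a, axis, None, out, keepdims, initial, where)
ValueError: zero-size array to reduction operation maximum which has no identity
```

View pics/w18.png

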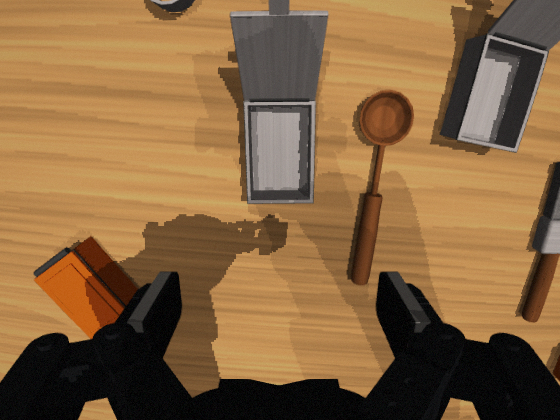

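Tin 2 is back at (0.485,0.117), yaw 5.4°, with its lid still laid back. The same method works for tin 1's ~8 mm, using narrower jaws because of the spoon.

```bash
python3 nav.py .525 -.0705 .13 -94.8 35 5
```

```text
t 27.28 pos [0.4553 0.1156 0.1932] err mm [  69.7 -186.1  -63.2] rot err [ 0.006 -0.001  0.17 ] N 6 width 0.0852 F [-0.4 -0.3 -0.5] T [ 0.02 -0.03  0.01]
  [3.19, -0.89, 1.05] [0.001, -0.0, 0.028]
  [3.16, -0.98, 1.05] [0.001, -0.0, 0.028]
  [3.13, -1.07, 1.05] [0.001, -0.0, 0.028]
  [3.1, -1.16, 1.05] [0.001, -0.0, 0.028]
  [3.07, -1.25, 1.05] [0.001, -0.0, 0.028]
```

```bash
python3 -m pendant '[[0.15,3.2,-0.9,0.3,0,0,0.028],[0.15,3.2,-1,0.6,0,0,0.028],[0.15,3.1,-1.1,1,0,0,0.028],[0.15,3.1,-1.1,1,0,0,0.028],[0.15,3.1,-1.2,1,0,0,0.028]]'>/dev/null; python3 nav.py .525 -.0705 .13 -94.8 35 1; python3 -m pendant '[[0.15,2.7,-1.3,1,0,0,0.028],[0.15,0,0,0,0,0,0]]'; python3 nav.py .529 -.0705 .1 -94.8 35 1
```

```text
t 27.70 pos [ 0.513  -0.0358  0.1528] err mm [ 12.  -34.7 -22.8] rot err [0.005 0.002 0.043] N 2 width 0.0726 F [ 0.4  0.2 -0.8] T [ 0.07 -0.04 -0.03]
  [1.71, -0.68, 1.13] [0.003, 0.001, 0.021]
clock: 27.87
eef_pos: [0.5241, -0.0723, 0.1385]
eef_rot: [2.126, -2.302, -0.01]
wrist_force: [-0.4, 0.0, 0.8]
gripper_width: 0.0727
t 27.87 pos [ 0.5241 -0.0723  0.1385] err mm [  4.9   1.8 -38.5] rot err [ 0.01  -0.001  0.004] N 2 width 0.0727 F [-0.4  0.   0.8] T [-0.04  0.02  0.  ]
  [-0.11, -0.26, 1.92] [0.005, -0.001, 0.002]
```

```bash
python3 -m pendant '[[0.15,-0.3,-0.3,2,0.01,0,0],[0.15,0,0,2.2,0,0,0],[0.15,0,0,2,0,0,0],[0.15,0,0,1,0,0,0],[0.15,0,0,0,0,0,0]]'>/dev/null; python3 nav.py .529 -.0705 .008 -94.8 35 1;python3 -c "
from h import *
cap('wrist','w19.png')"
```

```text
t 28.28 pos [ 0.5238 -0.0729  0.0587] err mm [  5.2   2.4 -50.7] rot err [ 0.009 -0.002 -0.002] N 2 width 0.073 F [-0.5  1.1  0.7] T [0.02 0.04 0.03]
  [-0.15, -0.27, 2.53] [0.004, -0.001, -0.001]
```

View pics/w19.png

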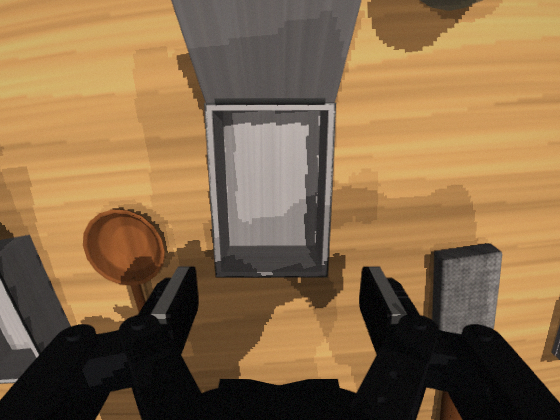

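```bash
python3 -m pendant '[[0.15,-0.3,-0.3,1.4,0.008,0,0],[0.15,0,0,1,0,0,0],[0.15,0,0,0,0,0,0]]'>/dev/null; python3 nav.py .529 -.0705 .008 -94.8 35 1
```

```text
t 28.58 pos [ 0.5273 -0.0697  0.0354] err mm [  1.7  -0.8 -27.4] rot err [ 0.    -0.002 -0.002] N 1 width 0.0723 F [-0.7 -0.3  0.2] T [ 0.03  0.03 -0.02]
  [0.06, -0.18, 2.74] [0.0, -0.002, -0.002]
```

```bash
python3 -m pendant '[[0.15,0.05,-0.1,1.2,0,0,0],[0.15,0,0,0.9,0,0,0],[0.15,0,0,0.5,0,0,0],[0.15,0,0,0,0,0,0]]'; python3 nav.py .529 -.0705 .008 -94.8 35 1
```

```text
clock: 28.92
eef_pos: [0.5291, -0.0702, 0.0102]
eef_rot: [2.125, -2.313, 0.003]
wrist_force: [-0.3, 0.2, -0.3]
gripper_width: 0.0728
t 28.92 pos [ 0.5291 -0.0702  0.0102] err mm [-0.1 -0.3 -2.2] rot err [-0.001 -0.002 -0.001] N 1 width 0.0728 F [-0.3  0.2 -0.3] T [ 0.05  0.04 -0.03]
  [0.03, 0.01, 0.22] [-0.001, -0.002, -0.001]
```

```bash
python3 -m pendant '[[0.15,0,0,0.1,0,0,0],[0.8,0,0,0,0,0,0],[0.8,0,0,0,0,0,0],[0.8,0,0,0,0,0,0]]'; python3 nav.py .5213 -.0703 .010 -93.9 10 1; python3 -m pendant '[[0.8,0,0.4,-0.05,0,0,-0.007],[0.8,0,0.4,0,0,0,-0.008],[0.8,0,0,0,0,0,0]]'; python3 nav.py .5213 -.0703 .010 -93.9 10 1
```

```text
clock: 29.25
eef_pos: [0.5293, -0.0703, 0.0106]
eef_rot: [2.125, -2.313, 0.004]
wrist_force: [1.1, -0.3, -5.1]
gripper_width: 0.0584
t 29.25 pos [ 0.5293 -0.0703  0.0106] err mm [-8.  -0.  -0.6] rot err [-0.002 -0.002 -0.017] N 1 width 0.0584 F [ 1.1 -0.3 -5.1] T [0.07 0.13 0.01]
  [0.07, 0.8, 0.05] [-0.002, -0.002, -0.017]
clock: 29.5
eef_pos: [0.5194, -0.0696, 0.0107]
eef_rot: [2.143, -2.294, 0.002]
wrist_force: [-0.5, 0.7, -5.4]
gripper_width: 0.059
t 29.50 pos [ 0.5194 -0.0696  0.0107] err mm [ 1.9 -0.7 -0.7] rot err [ 0.001 -0.002 -0.   ] N 1 width 0.059 F [-0.5  0.7 -5.4] T [0.04 0.22 0.05]
  [0.05, -0.2, 0.07] [0.001, -0.002, -0.0]
```

```bash
python3 -m pendant '[[0.8,0,-0.15,0.08,0,0,0],[0.8,0,0,0.08,0,0,0]]'; python3 -m pendant '[[0.8,0,0,0.08,0,0,0],[0.8,0,0,0.08,0,0,0]]'
```

```text
clock: 29.67
eef_pos: [0.5197, -0.0697, 0.0102]
eef_rot: [2.142, -2.293, 0.0]
wrist_force: [-4.2, 1.0, 16.2]
gripper_width: 0.0591
clock: 29.83
eef_pos: [0.5197, -0.0697, 0.0102]
eef_rot: [2.142, -2.294, 0.001]
wrist_force: [-3.3, 0.2, 8.4]
gripper_width: 0.0587
```

It's in contact. I'll open only partly because of the spoon, rise, and move aside for a last check.

```bash
python3 -m pendant '[[0.15,0,0,0,0,0,0],[0.15,0,0,0,0,0,0],[0.15,0,0,0,0,0,0],[0.15,0,0,-1,0,0,0],[0.15,0,0,-2.5,0,0,0]]' ; python3 -m pendant '[[0.15,0,0,-4,0,0,0],[0.15,0,0,-4,0,0,0],[0.15,0,0,-4,0,0,0],[0.15,0,1.5,-4,0,0,0],[0.15,0,3,-2,0,0,0]]'; python3 -m pendant '[[0.15,2.5,3,0,0,0,0],[0.15,3,3,0,0,0,0],[0.15,3,2,0,0,0,0],[0.15,3,0,0,0,0,0],[0.15,0,0,0,0,0,0]]'
python3 - <<'E'
from h import *
cap('scene','s7.png')
c=cap('top','t10.png')
for t in ['tin_a','spoon','brush','jar','can','bowl','mug','cutter']:
  print(t,[(round(d['conf'],2),w(c,d['centre']).round(3).tolist()) for d in finder.mark_of('top',t)])
E
python3 bars.py y
```

```text
clock: 30.25
eef_pos: [0.519, -0.0695, 0.0442]
eef_rot: [2.141, -2.292, -0.002]
wrist_force: [-0.1, 0.4, 0.3]
gripper_width: 0.0724
clock: 30.67
eef_pos: [0.4781, -0.0656, 0.2319]
eef_rot: [2.144, -2.292, -0.002]
wrist_force: [0.6, 0.3, 0.6]
gripper_width: 0.0726
clock: 31.08
eef_pos: [0.387, -0.1759, 0.2434]
eef_rot: [-2.147, 2.281, -0.02]
wrist_force: [0.5, 0.3, -0.4]
gripper_width: 0.0726
tin_a [(0.97, [0.546, -0.071, 0.003]), (0.64, [0.318, 0.311, 0.003]), (0.61, [0.482, 0.116, 0.002])]
spoon [(0.7, [0.446, 0.018, 0.001])]
brush [(0.83, [0.406, -0.192, -0.0])]
jar [(0.77, [0.667, -0.174, -0.0])]
can []
bowl [(0.57, [0.745, -0.301, -0.003]), (0.29, [0.446, 0.018, 0.001])]
mug [(0.71, [0.739, 0.296, 0.003])]
cutter [(0.71, [0.619, 0.223, -0.0])]
T1 57 top pts mean [ 0.659 -0.077  0.133] max z 0.138
T2 64 top pts mean [0.598 0.129 0.133] max z 0.138Traceback (most recent call last):
  File "bars.py", line 5, in <module>
    m=(abs(W[...,0]-x)<.12)&(abs(W[...,1]-y)<.06)&(z<.17)&(z>.03); P=W[m]; t=P[P[:,2]>P[:,2].max()-.012]
                                                                                      ~~~~~~~~~~^^
    return umr_maximum(a, axis, None, out, keepdims, initial, where)
ValueError: zero-size array to reduction operation maximum which has no identity
```

View pics/t10.png

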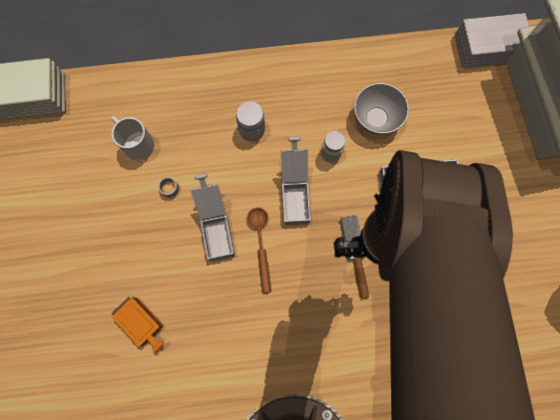

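View pics/s7.png

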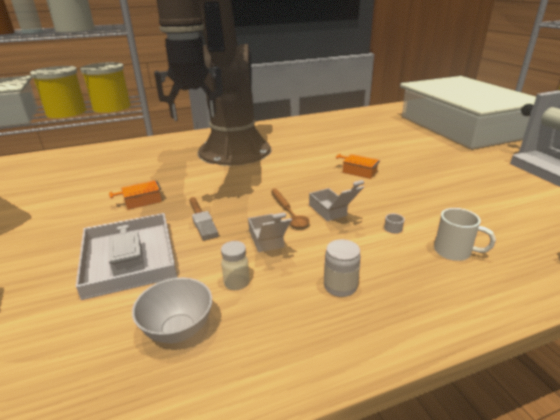

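The scene view shows the reject tin shut and upright in the tray at (125,250), and both free tins open at (268,230) and (335,203). The other objects are unmoved, and the arm is clear and still. Handing in.

```bash
python3 -m pendant '[[0.15,0,0,0,0,0,0],[0.15,0,0,0,0,0,0]]'; python3 -c "
from h import *
print(r.close_job())"
```

```text
clock: 31.8
eef_pos: [0.389, -0.1698, 0.2418]
eef_rot: [-2.157, 2.272, -0.013]
wrist_force: [0.5, 0.7, 0.1]
gripper_width: 0.0724
the job is handed in; nothing more can be done
None
```

The stiff tin is shut and standing upright in the reject tray, and the two free tins stand open where they started. I handed the job in at 31.8 s of the 72 s allowed.

- **Finding the stiff one:** I led the lids of the right-hand and middle tins just past upright (about 1.85 rad) and let go. Both fell back to their stops, so both swing freely. The left tin's lid (near y = 0.33) stayed at about 60° when released, so that one is stiff.
- **Rejecting it:** I led its lid shut and pressed it down with about 9 N; its height was then flat along its length. I set the tin down at about (0.516, -0.373), with contact at roughly 15 N before letting go.
- **A slip, put right:** while I led their lids, the two free tins slid about 8 mm (right) and 17 mm (middle). I gripped each box and moved it back.
- **Last checks:** both free tins are within about 5 mm of their original spots, and both lids are still fully back. The spoon, brush, jar, bowl, mug and cutter are where they were. The network missed the can in the last picture, but it looks unmoved. The top camera's view of the tray was blocked by the arm at the end, so the tin there was confirmed from the scene camera and an earlier wrist picture.

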